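# Brake check under load on the wire pay-off rig

## Robot

A 6-joint arm with a two-finger parallel gripper is mounted at the origin on the work surface. World frame = base frame: x ahead of the robot, y to its left, z up, the work surface at z = 0. Lengths are in mm, angles in degrees, forces in N, time in s.
With the tool pointing down it reaches from about 300 to 825 mm from the base axis. Payload 5.4 kg.
Tool frame: the origin (TCP) lies between the finger pads; the fingertips stand 22 mm ahead of it and the grasp point (between the pads) lies 3 mm ahead of it; z points along the fingers, y is the direction in which the jaws open and shut (so a half turn about z gives the same grasp; the last joint's range is limited). The gripper opens to 92 mm and grips with 3 to 60 N. Pads are 20 mm wide; open, the fingers measure 128 mm over their backs; the gripper's body (75 mm by 189 mm) begins 69 mm behind the grasp point.
Start: joints at [-79.819, 9.076, 91.501, -0, 79.423, -12.038], TCP at [217.413, -532.295, 236.601] pointing down, gripper open.
Joint ranges: [-166.64, 166.64], [-54.1, 131.32], [10.49, 154.53], [-73.88, 253.88], [9.74, 151.15], [-171.62, 171.62]. Speed limits (degrees/s): [147.25, 147.25, 180, 180, 180, 180].

## Interface

Orientations are given as a 3x3 rotation matrix whose columns are the frame's x, y, z axes.
In Python, from cell import telemetry, capture, calibration, order gives the robot as it stands.
- The arm moves only by the tool drive_tool, never from a script. Its argument "motion" is a list of rows, each a list of 3 entries, a list of its own where there are three numbers: the shift along the tool's x, y, z in cm, then the turn, a rotation vector about the tool's x, y, z in degrees, then the opening, from 0 (shut) to 1 (fully open). In form: [[[dx, dy, dz], [ax, ay, az], hand], ...]. A call has exactly 10 rows; each row is the pose to reach, as a shift and turn from the pose commanded when the call began, along the tool's axes at that moment; what a row does not reach only later rows make up. A row lasts 1/12 s, in which the tool goes at most 41.7 mm and 7.16 degrees, less where a joint would pass 70% of its speed; a pose out of reach is approached as far as the arm can. A call with a gripper value outside its range is refused whole. The fingers move at their own pace and stop on an object; "newtons" is the grip in N (left out, the last holds). Time passes only in rows, so rows that repeat a pose let the fingers close, or fill a call up. It gives the time, the measured TCP pose, the force and the opening at its end, in the units of the state.
- telemetry.observe(): the state, without advancing time (a new reading comes with each control period).
- capture(name): name is "side" or "top"; returns the picture (384x512x3 uint8, red, green, blue); there is no depth.
- calibration(name): a dict with "fovy" (degrees; the focal length in pixels is half the picture's height over the tangent of half this angle, whatever the lens; pixels are square), "cx", "cy" (the principal point, pixels), "distortion" ([k1, k2, p1, p2, k3] as OpenCV has them; the pictures are not rectified), "position" and "orientation" of the camera in the world. Camera axes: x right, y down, z forward; pixel columns grow to the right and rows downward; lengths in mm; the calibration is good to about 2 mm. A picture is of the moment at which its call begins. calibration takes no time and is no camera call.
- order.close_job(): hands the job in, once; it reports no verdict.
The state is a dict: "t": time; "joints": joint angles; "qd": joint speeds; "tau": joint torques, N m; "tcp_pos": TCP position; "eef_rot": TCP orientation; "force": force on the tool from outside, world axes, zero at the start; "wrist_torque": the same for the moment, N m; "grip_width": opening from 0.0 (shut) to 1.0 (fully open).
Only numpy, scipy, OpenCV 4.12 (cv2) and the standard library are available. Lean on these libraries where they do the work, as an engineer would, in place of code of your own. Each camera call takes 0.05 s, during which the arm holds its last target.

## Task

Check the brake of the wire rig under load: set all the check weights from the tray on the sprung pan, evenly so that the pan hangs level, then press the brake lever's pad down until it firms up, lean on it for a second without forcing it, note how low the pad got, and let it come up. Slide the brass marker on the scale column down to the height the middle of the pad had when the lever was firm, and put all the weights back, lying in their tray. Do not shift the wire coil, the mesh ring or the screwdriver that lie round the rig.

Things in the scene. Friction and masses are not known exactly. Their poses are not given: they have to be found in the camera images.
- w1_mid (a point): Check weight: a dark cast steel bar, 36 mm wide (its x axis), 70 mm long (its y axis), 36 mm high (z), 0.5 kg, with a small brass plug in its top. All check weights are alike; two to four are present, lying in the tray at the start. This point is its centre, 18 mm above its underside.
- w2_mid (a point): Check weight like the first; this point is its centre.
- w3_mid (a point): Check weight like the first; this point is its centre.
- w4_mid (a point): Check weight like the first; this point is its centre.
- tray_in (a point): Weights' tray: a fixed open steel tray, outside 204 mm (x) by 224 mm (y), 22 mm high, walls and floor 4 mm. This point is the centre of its inner floor, z up.
- pan_floor (a point): Sprung balance pan of the rig: open aluminium plate 160 mm (x) by 210 mm (y), lip 3 mm wide, 4 mm high. This point: centre of the pan's floor (z normal to it; -x is the robot's side), 63 mm above the bench when empty. It sinks about 6 mm per weight (0.8 N/mm) and rocks on springs about its centre (3 N m/rad, up to 0.12 rad either way), so a lopsided load tilts it.
- pan_drop (a joint): How far the pan has sunk, m; 0 when empty, about 0.004 with one weight and 0.022 with four.
- lever_pad (a point): Rubber pad at the end of the rig's brake lever: 50 mm (x) by 44 mm (y), 8 mm thick; this point is its centre. The lever is hinged about 0.2 m farther from the robot (+x of the rig) and rises towards the robot; the pad starts about 154 mm above the bench and goes down in an arc of 0.2 m radius. A thin cross-arm at the pad's height runs 85 mm to +y into the scale column.
- lever (a joint): Angle of the lever, rad: 0 up at rest (0.25 rad above level), growing as the pad is pressed. A soft spring gives 2 to 5 N at the pad; then, between 0.16 and 0.34 rad (pad 32 to 68 mm down, differs each time), the brake shoe bites and it firms up sharply (over 5 N/mm). Leaning on it with 12 to 25 N counts as firm; over 60 N is forcing it. It springs back up when let go.
- marker_grip (a point): Brass marker sliding up and down the front (-x) of an upright aluminium scale column (22 by 26 mm, top 185 mm high, 85 mm to +y of the pad). Its tongue sticks out 84 mm towards -x, 14 mm wide (y), 12 mm high. This point: on the tongue's centre line, 62 mm out, at the middle of its height; the marker shows this height. It stays where left (slides at 2.5 N).
- marker (a joint): How far the marker has been slid down from the top of its range, m (0 to 0.1); at 0 the marker is 172 mm above the bench.
- record (a point): Record pin inside the scale column (not visible): the lever's cross-arm carries it down and it stays at the lowest height that the lever pad's centre has reached; before the lever is pressed it is at the height of the resting pad's centre.
- wire_coil: Bystander: loose coil of black wire, 120 mm across, on the bench; origin under its centre.
- mesh_band: Bystander: ring of welded wire mesh, 80 mm across, 60 mm high; origin under its centre.
- driver: Bystander: screwdriver lying on the bench.
Not all that is in view belongs to the job. Leave any green or pink look-alike of the part that bears w1_mid alone.

How it is judged:
By the outcome, as a careful person would: the job done as asked, in the order asked, and still so for the second after the job is handed in, with the robot touching nothing.
Of w1, w2, w3, w4 only 2 to 4 are there at a start; the rules pass over those that are not, and their reading is None.
At some moment in a run one of w1, w2, w3, w4 may be knocked a few centimetres aside while the robot is not near it.
Once in a run the grip may slacken for a moment while it holds something.
It also fails if it takes over 210 s, if anything falls off the work surface, if the arm or the gripper's body presses on something with over 40 N, if the wrist force passes 120 N, or if a joint passes its speed limit or range.

## Working session

There is one attempt and no reset: what is moved stays moved. The work goes in short steps, Python scripts to look and compute and a tool call to move; the robot and the scene stay as the last step left them, time stands still between calls to the robot, and variables do not carry over. Pictures are saved under pics/ and viewed, and the job is handed in when it is done.

Besides the shell and the picture viewer there is one more tool, called by a JSON object that holds its "fn" and its "kwargs", one argument or row to a line. drive_tool: Moves the arm, as the interface text tells. Its arguments: {"type":"object","properties":{"motion":{"type":"array"},"newtons":{"type":"number"}},"required":["motion"]}

```bash
ls -la; mkdir -p pics; python3 - <<'E'
from cell import telemetry, capture, calibration, order
import cv2
s=telemetry.observe(); print(s)
for n in("side","top"):
    print(n,calibration(n))
    im=capture(n); cv2.imwrite(f"pics/{n}0.png",cv2.resize(im[:,:,::-1],(800,600),interpolation=cv2.INTER_CUBIC)); cv2.imwrite(f"pics/{n}0raw.png",im[:,:,::-1])
E
```

```text
total 12
drwxr-xr-x  3 agent agent 4096 Dec  7 09:53 .
drwxr-xr-x 23 root  root  4096 Dec  7 09:53 ..
drwxr-xr-x  2 agent agent 4096 Dec  7 09:53 pics
{'t': 0.0, 'joints': array([-7.98162565e+01,  9.11221706e+00,  9.15701011e+01, -1.17791095e-03,
        7.94240226e+01, -1.20392773e+01]), 'qd': array([ 0.00803054,  0.00435461,  0.11751736, -0.07116482,  0.00497316,
       -0.0100156 ]), 'tau': array([ 2.34791034e-03, -3.85565329e+01, -3.22110379e+01,  7.01880106e-02,
        3.77197482e-02, -1.29482123e-04]), 'tcp_pos': array([ 217.32902462, -531.72131733,  235.64125446]), 'eef_rot': array([[ 9.25717328e-01,  3.78215954e-01, -3.48041004e-04],
       [ 3.78215936e-01, -9.25715605e-01,  1.82318274e-03],
       [ 3.67369812e-04, -1.81938651e-03, -9.99998277e-01]]), 'force': array([ 0.31169545, -0.45246486,  0.17027158]), 'wrist_torque': array([-0.00699131, -0.03726104, -0.00120632]), 'grip_width': 0.9976174148032809}
side {'fovy': 52.41698469453405, 'cx': 251.50727061844708, 'cy': 191.58338949497727, 'distortion': array([-0.13277577,  0.        ,  0.        ,  0.        ,  0.        ]), 'position': array([ -109.87368452, -1136.9516862 ,   969.33900289]), 'orientation': array([[ 0.85620474, -0.29970729,  0.42081942],
       [-0.51606976, -0.45800213,  0.72381355],
       [-0.024196  , -0.83690477, -0.54681346]])}
top {'fovy': 57.46916044391189, 'cx': 254.44041869784851, 'cy': 188.04283429544168, 'distortion': array([0.02679465, 0.        , 0.        , 0.        , 0.        ]), 'position': array([ 282.43499296,  -50.07717006, 1225.75861154]), 'orientation': array([[-7.09853814e-02, -9.74829949e-01,  2.11347215e-01],
       [-9.97477168e-01,  6.92436301e-02, -1.56402952e-02],
       [ 6.12179828e-04, -2.11924254e-01, -9.77285903e-01]])}
```

View pics/side0.png

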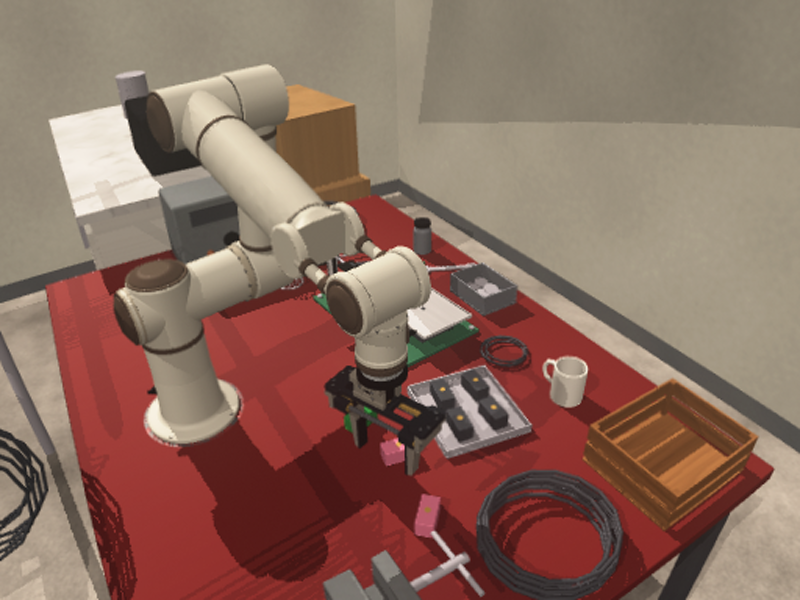

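View pics/top0.png

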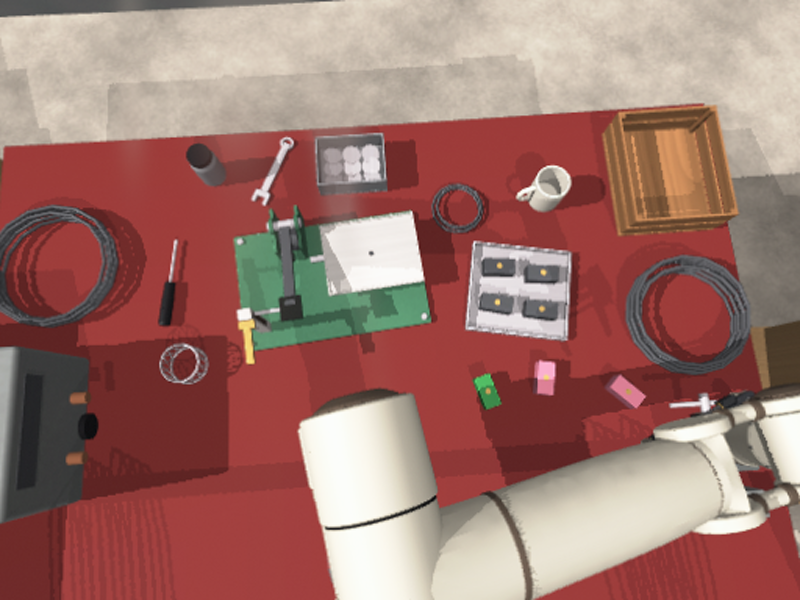

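```bash
cat > h.py <<'E'
import numpy as np, cv2
from cell import telemetry, capture, calibration, order
def cam(n):
    c=calibration(n); f=192/np.tan(np.radians(c['fovy']/2))
    K=np.array([[f,0,c['cx']],[0,f,c['cy']],[0,0,1]]); return K,np.array(c['distortion']),np.array(c['position']),np.array(c['orientation'])
def ray(n,uv):
    K,d,p,R=cam(n); u=cv2.undistortPoints(np.array([[uv]],float),K,d)[0,0]
    v=R@np.array([u[0],u[1],1]); return p,v/np.linalg.norm(v)
def onz(n,uv,z):
    p,v=ray(n,uv); return p+v*(z-p[2])/v[2]
def proj(n,P):
    K,d,p,R=cam(n); P=np.atleast_2d(np.array(P,float))
    r=cv2.Rodrigues(R.T)[0]; return cv2.projectPoints(P.reshape(-1,1,3),r,-R.T@p,K,d)[0].reshape(-1,2)
def tri(a,b):
    p1,v1=ray('side',a);p2,v2=ray('top',b)
    A=np.stack([v1,-v2],1); s=np.linalg.lstsq(A,p2-p1,rcond=None)[0]
    q1=p1+v1*s[0];q2=p2+v2*s[1]; return (q1+q2)/2,np.linalg.norm(q1-q2)
def crop(src,x0,y0,x1,y1,k,out,grid=10):
    im=cv2.imread(src)if isinstance(src,str) else src[:,:,::-1]
    c=cv2.resize(im[y0:y1,x0:x1],None,fx=k,fy=k,interpolation=cv2.INTER_CUBIC)
    for u in range((x0//grid+1)*grid,x1,grid):
        cv2.line(c,((u-x0)*k,0),((u-x0)*k,6),(255,255,0),1)
        if u%(2*grid)==0: cv2.putText(c,str(u),((u-x0)*k-10,16),0,.35,(255,255,255),1)
    for v in range((y0//grid+1)*grid,y1,grid):
        cv2.line(c,(0,(v-y0)*k),(6,(v-y0)*k),(255,255,0),1)
        if v%(2*grid)==0: cv2.putText(c,str(v),(8,(v-y0)*k+4),0,.35,(255,255,255),1)
    cv2.imwrite(out,c)
E
python3 - <<'E'
from h import *
crop('pics/top0raw.png',145,128,285,236,5,'pics/ct_rig.png')
crop('pics/top0raw.png',290,145,380,225,8,'pics/ct_tray.png')
crop('pics/side0raw.png',250,220,350,295,8,'pics/cs_tray.png')
crop('pics/side0raw.png',180,150,320,240,5,'pics/cs_rig.png')
E
```

```text
(no output)
```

View pics/ct_rig.png

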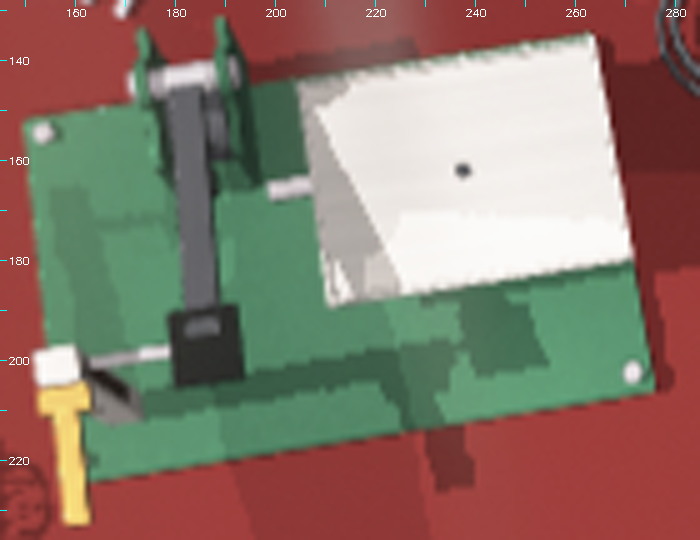

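View pics/ct_tray.png

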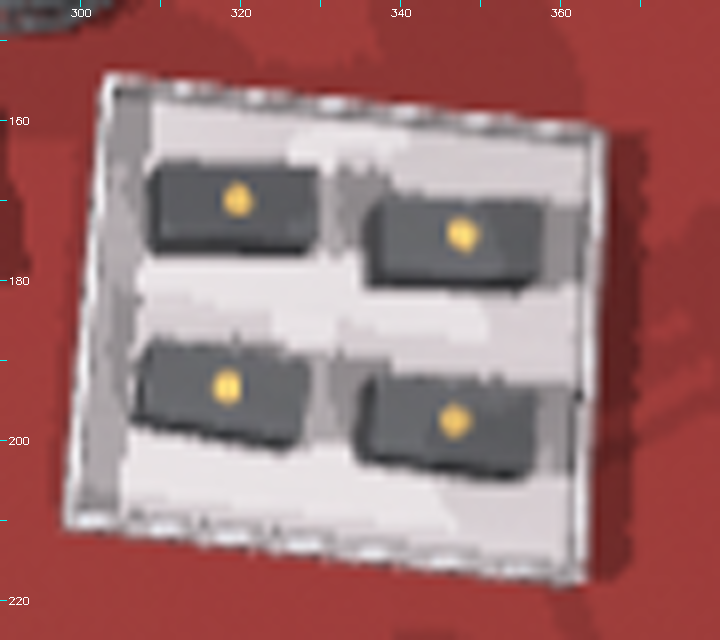

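View pics/cs_tray.png

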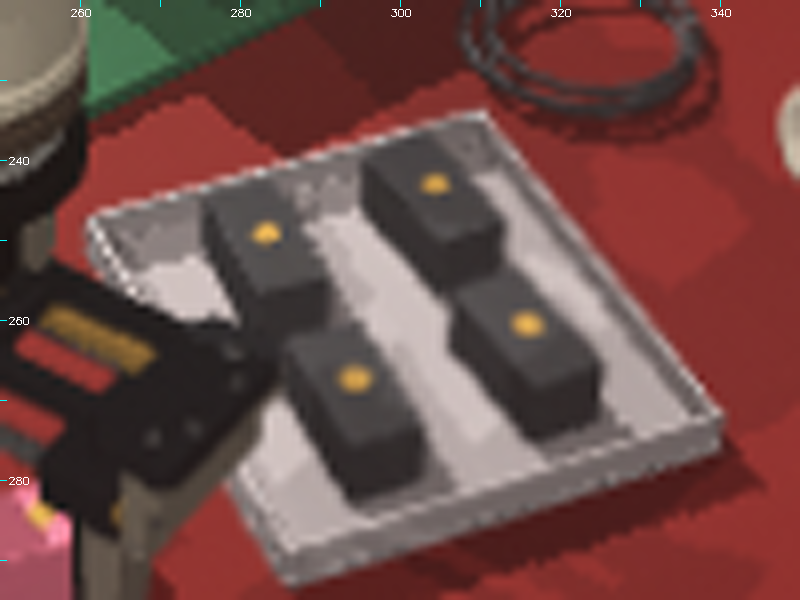

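View pics/cs_rig.png

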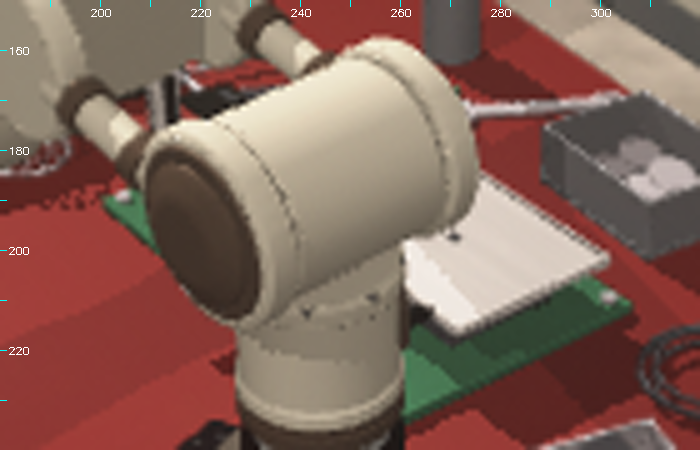

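```bash
python3 - <<'E'
from h import *
np.set_printoptions(precision=1,suppress=True)
# plugs top / side
T=[(319.7,170),(347.7,174.3),(318.5,193.3),(346.8,197.5)]
S=[(304.3,242.8),(316,260.4),(283.2,249),(294.3,267.2)]
for t,s in zip(T,S): print('w',tri(s,t),onz('top',t,40))
# tray corners outer top
for t,s in zip([(303.5,154),(366,161.5),(299,211),(363,217.5)],[(311,234.5),(340,272.5),(262,248),(286,293)]):
    print('tray',tri(s,t) , onz('top',t,22))
print('pan dot',tri((270.8,197),(237.4,162)),onz('top',(237.4,162),63))
for t in [(204.5,145),(263.5,134.5),(271.5,180),(211.5,188.5)]: print('pan c',onz('top',t,67))
for t in [(179,190.5),(192,189),(194,203.5),(180,205.5)]: print('pad',onz('top',t,158))
for t in [(157.5,232.5),(162.5,232),(156.5,199)]: print('mk',onz('top',t,178))
for t in [(152.5,198.5),(160.5,197),(161.5,204),(153,205)]: print('col',onz('top',t,185))
for t in [(155,150),(153,154)]: print('screw',onz('top',t,0))
E
```

```text
w (array([ 588.6, -302.2,   40.1]), np.float64(3.1435664538279307)) [ 587.1 -301.5   40. ]
w (array([ 566.2, -397.8,   40. ]), np.float64(3.0207898175090016)) [ 564.7 -397.    40. ]
w (array([ 505.6, -288.6,   40.5]), np.float64(2.1100915102807036)) [ 504.7 -288.2   40. ]
w (array([ 484.3, -384. ,   40.2]), np.float64(2.5764205814112566)) [ 483.2 -383.5   40. ]
tray (array([ 658.3, -255.6,   15.5]), np.float64(2.6560049573389506)) [ 655.  -253.9   22. ]
tray (array([ 612.1, -473.9,   20.6]), np.float64(1.0487542255881164)) [ 611.2 -473.1   22. ]
tray (array([ 455.5, -220.1,   17.3]), np.float64(9.09783981948997)) [ 450.6 -217.6   22. ]
tray (array([ 414. , -439.6,    7.5]), np.float64(0.4246585485396657)) [ 412.7 -435.1   22. ]
pan dot (array([631.2, -17.2,  63.7]), np.float64(3.217928554431834)) [629.8 -16.5  63. ]
pan c [698.   93.6  67. ]
pan c [ 722.  -113.9   67. ]
pan c [ 556.8 -128.5   67. ]
pan c [541.7  76.4  67. ]
pad [522.2 167.5 158. ]
pad [524.1 127.1 158. ]
pad [477.9 122.4 158. ]
pad [474.7 165.6 158. ]
mk [394.6 230.1 178. ]
mk [395.  215.3 178. ]
mk [496.1 232.  178. ]
col [497.1 242.  185. ]
col [500. 218. 185.]
col [478.4 215.3 185. ]
col [477.1 240.7 185. ]
screw [715.3 283.    0. ]
screw [700.5 290.5   0. ]
```

```bash
cat >> h.py <<'E'
def ortho(im,n,z,x0,x1,y0,y1,k):
    # image: right = -y, up = +x ; k px per mm
    xs=np.arange(x1,x0,-1/k); ys=np.arange(y1,y0,-1/k)
    X,Y=np.meshgrid(xs,ys,indexing='ij'); P=np.stack([X,Y,np.full_like(X,z)],-1).reshape(-1,3)
    uv=proj(n,P).reshape(X.shape+(2,)).astype(np.float32)
    return cv2.remap(im,uv[...,0],uv[...,1],cv2.INTER_CUBIC)
def weights(im,z,x0,x1,y0,y1,out=None,lo=72,hi=125,k=2):
    o=ortho(im,'top',z,x0,x1,y0,y1,k).astype(int)
    g=o.mean(2); sat=o.max(2)-o.min(2)
    br=(o[...,0]-o[...,2]>50)&(o[...,1]-o[...,2]>25)
    m=(((g>lo)&(g<hi)&(sat<25))|br).astype(np.uint8)*255
    m=cv2.morphologyEx(m,cv2.MORPH_OPEN,np.ones((13,13),np.uint8))
    vis=o.astype(np.uint8)[:,:,::-1].copy(); res=[]
    for c in cv2.findContours(m,cv2.RETR_EXTERNAL,cv2.CHAIN_APPROX_NONE)[0]:
        if cv2.contourArea(c)<900*k*k: continue
        (u,v),(a,b),t=cv2.minAreaRect(c); bx=cv2.boxPoints(((u,v),(a,b),t))
        e=[bx[1]-bx[0],bx[2]-bx[1]]; e=max(e,key=np.linalg.norm)
        d=np.array([-e[1],-e[0]]); d=d if d[1]>0 else -d
        yaw=np.degrees(np.arctan2(-d[0],d[1]))
        res.append((x1-v/k,y1-u/k,yaw,max(a,b)/k,min(a,b)/k)); cv2.polylines(vis,[bx.astype(int)],True,(0,255,0),1)
    if out: cv2.imwrite(out,vis)
    return res
E
python3 - <<'E'
from h import *
im=cv2.imread('pics/top0raw.png')[:,:,::-1].copy()
for r in weights(im,40,400,680,-490,-210,'pics/ow.png'): print(np.round(r,1))
E
```

```text
[ 484.  -381.1   -8.3   74.6   38.3]
[ 505.2 -283.9  -10.3   75.3   39.2]
[ 565.1 -393.7   -6.7   76.9   36.8]
[ 587.5 -300.2   -6.1   69.7   35.5]
```

View pics/ow.png

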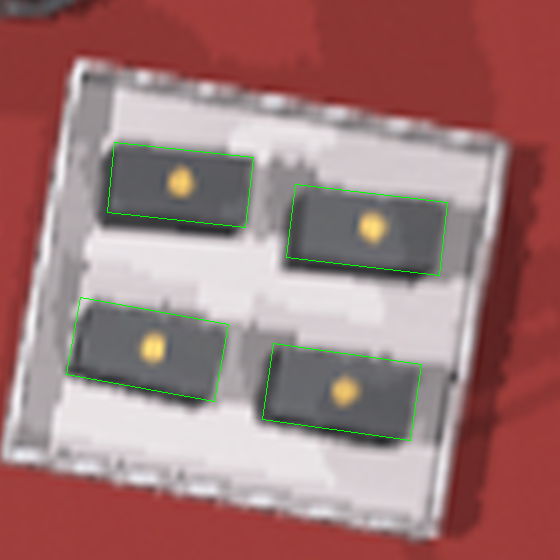

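```bash
cat >> h.py <<'E'
from scipy.spatial.transform import Rotation as Ro
def plan(*tg):
    """targets (x,y,z,jaw angle deg); print shift cm/turn deg each from present pose"""
    s=telemetry.observe(); p=np.array(s['tcp_pos']);R=np.array(s['eef_rot'])
    print('t %.2f'%s['t'],'tcp',np.round(p,1),'jaw %.1f'%np.degrees(np.arctan2(R[1,1],R[0,1])),'F',np.round(s['force'],1),'g %.3f'%s['grip_width'])
    for x,y,z,a in tg:
        best=None
        for aa in (a,a+180):
            c,si=np.cos(np.radians(aa)),np.sin(np.radians(aa))
            Y=np.array([c,si,0]);Z=np.array([0,0,-1.]);T=np.stack([np.cross(Y,Z),Y,Z],1)
            rv=np.degrees(Ro.from_matrix(R.T@T).as_rotvec())
            if best is None or np.linalg.norm(rv)<np.linalg.norm(best): best=rv
        print('  ->',(x,y,z,a),'shift cm',np.round(R.T@(np.array([x,y,z])-p)/10,2),'turn',np.round(best,1))
E
python3 - <<'E'
from h import *
plan((588,-301.5,150,-5.5),(588,-301.5,60,-5.5))
E
```

```text
t 0.10 tcp [ 217.3 -531.8  235.7] jaw -67.8 F [-0.2 -0.3  0.1] g 1.001
  -> (588, -301.5, 150, -5.5) shift cm [43.02 -7.29  8.6 ] turn [ -0.1  -0.1 -62.3]
  -> (588, -301.5, 60, -5.5) shift cm [43.02 -7.27 17.6 ] turn [ -0.1  -0.1 -62.3]
```

{"fn": "drive_tool", "kwargs": {
  "motion": [
    [[4, -0.7, 0.8], [0, 0, -6], 0.65],
    [[8, -1.4, 1.6], [0, 0, -12], 0.65],
    [[12, -2.1, 2.4], [0, 0, -18], 0.65],
    [[16, -2.7, 3.2], [0, 0, -24], 0.65],
    [[20, -3.4, 4], [0, 0, -30], 0.65],
    [[24, -4.1, 4.8], [0, 0, -36], 0.65],
    [[28, -4.8, 5.6], [0, 0, -42], 0.65],
    [[32, -5.5, 6.4], [0, 0, -48], 0.65],
    [[36, -6.1, 7.2], [0, 0, -54], 0.65],
    [[40, -6.8, 8], [0, 0, -60], 0.65]
  ],
  "newtons": 30
}}

```text
t: 0.93
tcp_pos: [563.3, -316.5, 155.7]
eef_rot: [[0.13, 0.991, -0.001], [0.991, -0.13, 0.0], [0.0, -0.001, -1.0]]
force: [0.4, -1.0, 1.2]
grip_width: 0.648
```

```bash
python3 - <<'E'
from h import *
plan((588,-301.5,80,-5.5),(588,-301.5,33,-5.5))
E
```

```text
t 0.93 tcp [ 563.3 -316.5  155.7] jaw -7.5 F [ 0.4 -1.   1.2] g 0.648
  -> (588, -301.5, 80, -5.5) shift cm [1.81 2.26 7.57] turn [-0. -0. -2.]
  -> (588, -301.5, 33, -5.5) shift cm [ 1.81  2.26 12.27] turn [-0. -0. -2.]
```

{"fn": "drive_tool", "kwargs": {
  "motion": [
    [[0.9, 1.1, 2], [0, 0, -1], 0.65],
    [[1.8, 2.2, 4], [0, 0, -2], 0.65],
    [[1.8, 2.3, 6], [0, 0, -2], 0.65],
    [[1.8, 2.3, 7.5], [0, 0, -2], 0.65],
    [[1.8, 2.3, 9], [0, 0, -2], 0.65],
    [[1.8, 2.3, 10.5], [0, 0, -2], 0.65],
    [[1.8, 2.3, 11.5], [0, 0, -2], 0.65],
    [[1.8, 2.3, 12.2], [0, 0, -2], 0.65],
    [[1.8, 2.3, 12.2], [0, 0, -2], 0.65],
    [[1.8, 2.3, 12.2], [0, 0, -2], 0.3]
  ]
}}

```text
t: 1.77
tcp_pos: [587.3, -303.6, 34.7]
eef_rot: [[0.101, 0.995, 0.0], [0.995, -0.101, -0.0], [-0.0, 0.0, -1.0]]
force: [-1.1, -0.4, 0.8]
grip_width: 0.596
```

{"fn": "drive_tool", "kwargs": {
  "motion": [
    [[0, 0, 0], [0, 0, 0], 0.3],
    [[0, 0, 0], [0, 0, 0], 0.3],
    [[0, 0, 0], [0, 0, 0], 0.3],
    [[0, 0, 0], [0, 0, 0], 0.3],
    [[0, 0, 0], [0, 0, 0], 0.3],
    [[0, 0, -1], [0, 0, 0], 0.3],
    [[0, 0, -3], [0, 0, 0], 0.3],
    [[0, 0, -6], [0, 0, 0], 0.3],
    [[0, 0, -9], [0, 0, 0], 0.3],
    [[0, 0, -12], [0, 0, 0], 0.3]
  ]
}}

```text
t: 2.6
tcp_pos: [586.1, -302.4, 154.5]
eef_rot: [[0.101, 0.995, -0.003], [0.995, -0.101, 0.002], [0.002, -0.003, -1.0]]
force: [1.3, -0.2, -4.5]
grip_width: 0.39
```

```bash
python3 - <<'E'
from h import *
plan((661.8,28.2,150,5.5),(661.8,28.2,100,5.5),(661.8,28.2,72,5.5))
crop(capture('top'),150,110,400,260,3,'pics/t1.png',20)
crop(capture('side'),150,130,400,310,3,'pics/s1.png',20)
E
```

```text
t 2.60 tcp [ 586.1 -302.4  154.5] jaw -5.8 F [ 1.3 -0.2 -4.5] g 0.390
  -> (661.8, 28.2, 150, 5.5) shift cm [33.65  4.2   0.51] turn [ -0.2  -0.1 -11.3]
  -> (661.8, 28.2, 100, 5.5) shift cm [33.65  4.22  5.51] turn [ -0.2  -0.1 -11.3]
  -> (661.8, 28.2, 72, 5.5) shift cm [33.64  4.23  8.31] turn [ -0.2  -0.1 -11.3]
```

View pics/s1.png

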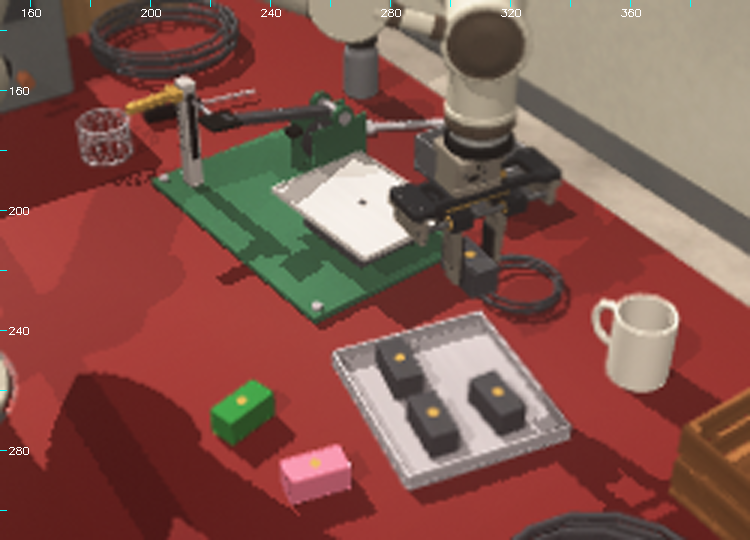

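{"fn": "drive_tool", "kwargs": {
  "motion": [
    [[3, 0.4, 0], [0, 0, -1], 0.3],
    [[7, 0.9, 0], [0, 0, -2.5], 0.3],
    [[11, 1.4, 0], [0, 0, -4], 0.3],
    [[15, 1.9, 0.2], [0, 0, -5.5], 0.3],
    [[19, 2.4, 0.5], [0, 0, -7], 0.3],
    [[23, 2.9, 1], [0, 0, -8.5], 0.3],
    [[27, 3.4, 1.5], [0, 0, -10], 0.3],
    [[30.5, 3.9, 2], [0, 0, -11], 0.3],
    [[33, 4.2, 2.5], [0, 0, -11.3], 0.3],
    [[33.6, 4.2, 3.5], [0.2, 0.1, -11.3], 0.3]
  ]
}}

```text
t: 3.53
tcp_pos: [662.0, 31.8, 117.0]
eef_rot: [[-0.101, 0.995, -0.006], [0.995, 0.101, 0.004], [0.005, -0.005, -1.0]]
force: [0.1, -0.6, -4.7]
grip_width: 0.39
```

```bash
python3 - <<'E'
from h import *
plan((661.8,28.2,95,5.5),(661.8,28.2,84,5.5))
crop(capture('top'),150,110,400,260,3,'pics/t2.png',20)
E
```

```text
t 3.53 tcp [662.   31.8 117. ] jaw 5.8 F [ 0.1 -0.6 -4.7] g 0.390
  -> (661.8, 28.2, 95, 5.5) shift cm [-0.37 -0.05  2.2 ] turn [-0.3 -0.3  0.3]
  -> (661.8, 28.2, 84, 5.5) shift cm [-0.37 -0.04  3.3 ] turn [-0.3 -0.3  0.3]
```

View pics/t2.png

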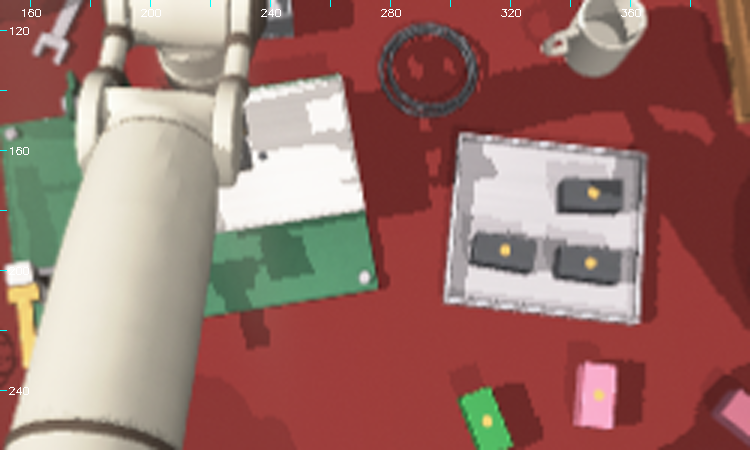

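{"fn": "drive_tool", "kwargs": {
  "motion": [
    [[-0.3, 0, 0.4], [0, 0, 0], 0.3],
    [[-0.4, 0, 0.8], [0, 0, 0], 0.3],
    [[-0.4, 0, 1.2], [0, 0, 0], 0.3],
    [[-0.4, 0, 1.6], [0, 0, 0], 0.3],
    [[-0.4, 0, 2.0], [0, 0, 0], 0.3],
    [[-0.4, 0, 2.2], [0, 0, 0], 0.3],
    [[-0.4, 0, 2.4], [0, 0, 0], 0.3],
    [[-0.4, 0, 2.6], [0, 0, 0], 0.3],
    [[-0.4, 0, 2.8], [0, 0, 0], 0.3],
    [[-0.4, 0, 2.9], [0, 0, 0], 0.3]
  ]
}}

```text
t: 4.42
tcp_pos: [663.3, 22.6, 91.0]
eef_rot: [[-0.096, 0.995, -0.003], [0.995, 0.096, 0.001], [0.002, -0.003, -1.0]]
force: [-0.3, -1.6, -0.4]
grip_width: 0.388
```

```bash
python3 - <<'E'
from h import *
plan((661.8,28.2,84,5.5))
E
```

```text
t 4.42 tcp [663.3  22.6  91. ] jaw 5.5 F [-0.3 -1.6 -0.4] g 0.388
  -> (661.8, 28.2, 84, 5.5) shift cm [ 0.57 -0.1   0.7 ] turn [-0.2 -0.1  0. ]
```

{"fn": "drive_tool", "kwargs": {
  "motion": [
    [[0, 0, -0.4], [0, 0, 0], 0.3],
    [[0, 0, -0.8], [0, 0, 0], 0.3],
    [[0.2, 0, -1], [0, 0, 0], 0.3],
    [[0.4, 0, -1], [0, 0, 0], 0.3],
    [[0.5, -0.1, -1], [0, 0, 0], 0.3],
    [[0.5, -0.1, -1], [0, 0, 0], 0.3],
    [[0.5, -0.1, -1], [0, 0, 0], 0.3],
    [[0.5, -0.1, -1], [0, 0, 0], 0.3],
    [[0.5, -0.1, -1], [0, 0, 0], 0.3],
    [[0.5, -0.1, -1], [0, 0, 0], 0.3]
  ]
}}

```text
t: 5.25
tcp_pos: [661.7, 27.6, 100.5]
eef_rot: [[-0.096, 0.995, -0.004], [0.995, 0.096, 0.002], [0.002, -0.003, -1.0]]
force: [-0.6, -0.6, -5.4]
grip_width: 0.389
```

```bash
python3 - <<'E'
from h import *
plan((661.8,28.2,84,5.5))
E
```

```text
t 5.25 tcp [661.7  27.6 100.5] jaw 5.5 F [-0.6 -0.6 -5.4] g 0.389
  -> (661.8, 28.2, 84, 5.5) shift cm [0.06 0.03 1.65] turn [-0.2 -0.1  0. ]
```

{"fn": "drive_tool", "kwargs": {
  "motion": [
    [[0, 0, 0.4], [0, 0, 0], 0.3],
    [[0, 0, 0.7], [0, 0, 0], 0.3],
    [[0, 0, 1], [0, 0, 0], 0.3],
    [[0, 0, 1.2], [0, 0, 0], 0.3],
    [[0, 0, 1.4], [0, 0, 0], 0.3],
    [[0, 0, 1.5], [0, 0, 0], 0.3],
    [[0, 0, 1.5], [0, 0, 0], 0.3],
    [[0, 0, 1.5], [0, 0, 0], 0.3],
    [[0, 0, 1.5], [0, 0, 0], 0.3],
    [[0, 0, 1.5], [0, 0, 0], 0.3]
  ]
}}

```text
t: 6.08
tcp_pos: [662.1, 27.7, 86.1]
eef_rot: [[-0.096, 0.995, -0.002], [0.995, 0.096, 0.002], [0.002, -0.002, -1.0]]
force: [0.4, 1.5, 1.7]
grip_width: 0.392
```

{"fn": "drive_tool", "kwargs": {
  "motion": [
    [[0, 0, -0.1], [0, 0, 0], 0.42],
    [[0, 0, -0.1], [0, 0, 0], 0.46],
    [[0, 0, -0.1], [0, 0, 0], 0.5],
    [[0, 0, -0.1], [0, 0, 0], 0.55],
    [[0, 0, -0.1], [0, 0, 0], 0.6],
    [[0, 0, -0.1], [0, 0, 0], 0.6],
    [[0, 0, -1], [0, 0, 0], 0.6],
    [[0, 0, -3], [0, 0, 0], 0.6],
    [[0, 0, -5], [0, 0, 0], 0.6],
    [[0, 0, -7], [0, 0, 0], 0.6]
  ]
}}

```text
t: 6.92
tcp_pos: [661.8, 27.5, 157.0]
eef_rot: [[-0.096, 0.995, -0.004], [0.995, 0.096, 0.002], [0.002, -0.003, -1.0]]
force: [1.2, -0.7, 0.4]
grip_width: 0.594
```

```bash
python3 - <<'E'
from h import *
plan((484,-384,150,-8.5))
crop(capture('side'),150,130,400,310,3,'pics/s3.png',20)
crop(capture('top'),150,110,400,260,3,'pics/t3.png',20)
E
```

```text
t 6.92 tcp [661.8  27.5 157. ] jaw 5.5 F [ 1.2 -0.7  0.4] g 0.594
  -> (484, -384, 150, -8.5) shift cm [-39.25 -21.65   0.69] turn [-0.2 -0.1 14. ]
```

View pics/s3.png

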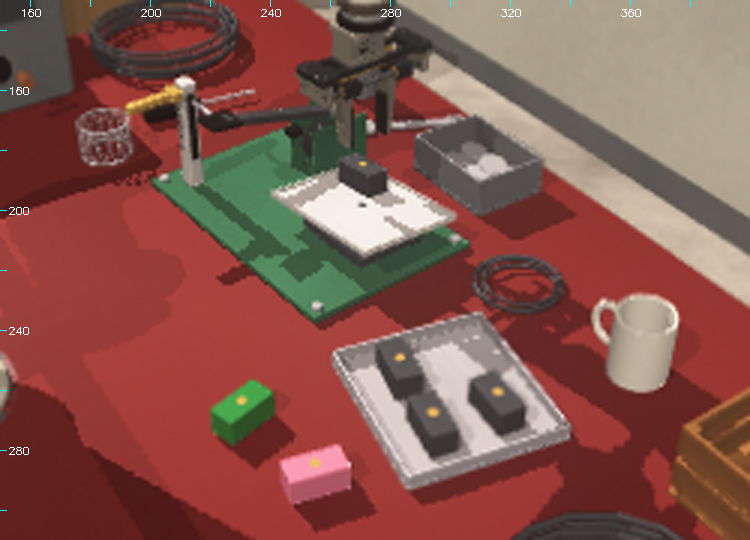

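{"fn": "drive_tool", "kwargs": {
  "motion": [
    [[-3, -1.6, 0], [0, 0, 1.4], 0.62],
    [[-6.5, -3.6, 0], [0, 0, 2.8], 0.62],
    [[-10, -5.5, 0], [0, 0, 4.2], 0.62],
    [[-13.5, -7.5, 0], [0, 0, 5.6], 0.62],
    [[-17, -9.4, 0], [0, 0, 7], 0.62],
    [[-20.5, -11.3, 0], [0, 0, 8.4], 0.62],
    [[-24, -13.2, 0], [0, 0, 9.8], 0.62],
    [[-27.5, -15.2, 0], [0, 0, 11.2], 0.62],
    [[-31, -17.1, 0], [0, 0, 12.6], 0.62],
    [[-34.5, -19, 0], [0, 0, 14], 0.62]
  ]
}}

```text
t: 7.85
tcp_pos: [504.4, -335.4, 154.5]
eef_rot: [[0.149, 0.989, -0.004], [0.989, -0.149, 0.003], [0.002, -0.005, -1.0]]
force: [1.2, -0.7, -0.2]
grip_width: 0.623
```

{"fn": "drive_tool", "kwargs": {
  "motion": [
    [[-2, -2.2, 1.5], [0, 0, 0], 0.62],
    [[-3.1, -3.9, 3.5], [0, 0, 0], 0.62],
    [[-3.1, -3.9, 5.5], [0, 0, 0], 0.62],
    [[-3.1, -3.9, 6.5], [0, 0, 0], 0.62],
    [[-3.1, -3.9, 6.5], [0, 0, 0], 0.62],
    [[-3.1, -3.9, 6.5], [0, 0, 0], 0.62],
    [[-3.1, -3.9, 6.5], [0, 0, 0], 0.62],
    [[-3.1, -3.9, 6.5], [0, 0, 0], 0.62],
    [[-3.1, -3.9, 6.5], [0, 0, 0], 0.62],
    [[-3.1, -3.9, 6.5], [0, 0, 0], 0.62]
  ]
}}

```text
t: 8.68
tcp_pos: [463.3, -359.2, 91.5]
eef_rot: [[0.147, 0.989, -0.002], [0.989, -0.147, 0.001], [0.0, -0.002, -1.0]]
force: [0.3, 0.0, 0.3]
grip_width: 0.616
```

```bash
python3 - <<'E'
from h import *
plan((484,-384,33,-8.5))
E
```

```text
t 8.68 tcp [ 463.3 -359.2   91.5] jaw -8.4 F [0.3 0.  0.3] g 0.616
  -> (484, -384, 33, -8.5) shift cm [-2.15  2.43  5.85] turn [-0.1 -0.   0.1]
```

{"fn": "drive_tool", "kwargs": {
  "motion": [
    [[-1, 1, 0], [0, 0, 0], 0.62],
    [[-2, 2.2, 0.5], [0, 0, 0], 0.62],
    [[-2.15, 2.4, 1.5], [0, 0, 0], 0.62],
    [[-2.15, 2.4, 3], [0, 0, 0], 0.62],
    [[-2.15, 2.4, 4.3], [0, 0, 0], 0.62],
    [[-2.15, 2.4, 5.3], [0, 0, 0], 0.62],
    [[-2.15, 2.4, 5.8], [0, 0, 0], 0.62],
    [[-2.15, 2.4, 5.8], [0, 0, 0], 0.62],
    [[-2.15, 2.4, 5.8], [0, 0, 0], 0.3],
    [[-2.15, 2.4, 5.8], [0, 0, 0], 0.3]
  ]
}}

```text
t: 9.52
tcp_pos: [483.3, -384.0, 33.3]
eef_rot: [[0.147, 0.989, -0.003], [0.989, -0.147, 0.001], [0.0, -0.003, -1.0]]
force: [-0.2, 0.3, 0.2]
grip_width: 0.498
```

{"fn": "drive_tool", "kwargs": {
  "motion": [
    [[0, 0, 0], [0, 0, 0], 0.3],
    [[0, 0, 0], [0, 0, 0], 0.3],
    [[0, 0, 0], [0, 0, 0], 0.3],
    [[0, 0, 0], [0, 0, 0], 0.3],
    [[0, 0, -1], [0, 0, 0], 0.3],
    [[0, 0, -3], [0, 0, 0], 0.3],
    [[0, 0, -6], [0, 0, 0], 0.3],
    [[0, 0, -9], [0, 0, 0], 0.3],
    [[0, 0, -11.5], [0, 0, 0], 0.3],
    [[0, 0, -11.5], [0, 0, 0], 0.3]
  ]
}}

```text
t: 10.35
tcp_pos: [485.5, -386.2, 153.5]
eef_rot: [[0.147, 0.989, 0.003], [0.989, -0.147, -0.006], [-0.005, 0.004, -1.0]]
force: [0.6, -0.1, -3.0]
grip_width: 0.394
```

```bash
python3 - <<'E'
from h import *
plan((598.2,-62.2,150,5.5),(598.2,-62.2,115,5.5))
crop(capture('top'),150,110,400,260,3,'pics/t4.png',20)
E
```

```text
t 10.35 tcp [ 485.5 -386.2  153.5] jaw -8.5 F [ 0.6 -0.1 -3. ] g 0.394
  -> (598.2, -62.2, 150, 5.5) shift cm [33.7   6.37  0.2 ] turn [  0.2   0.3 -14. ]
  -> (598.2, -62.2, 115, 5.5) shift cm [33.72  6.36  3.7 ] turn [  0.2   0.3 -14. ]
```

View pics/t4.png

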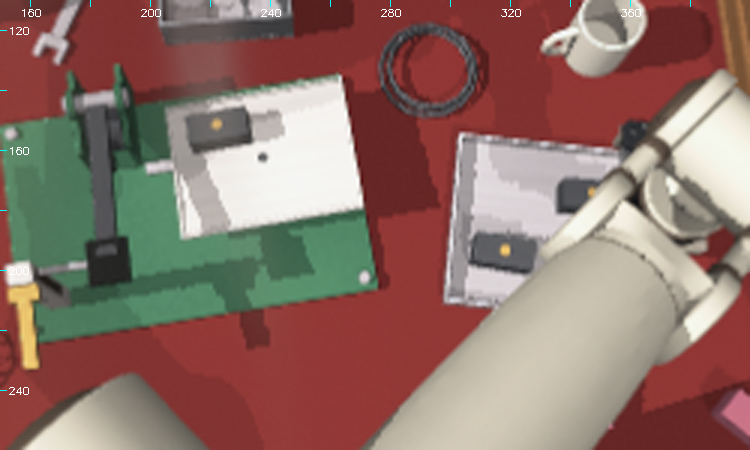

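{"fn": "drive_tool", "kwargs": {
  "motion": [
    [[3, 0.6, 0], [0, 0, -1.4], 0.3],
    [[7, 1.3, 0], [0, 0, -2.8], 0.3],
    [[11, 2.1, 0], [0, 0, -4.2], 0.3],
    [[15, 2.8, 0.4], [0, 0, -5.6], 0.3],
    [[19, 3.6, 1], [0, 0, -7.5], 0.3],
    [[23, 4.3, 1.6], [0, 0, -9.5], 0.3],
    [[27, 5.1, 2.4], [0, 0, -11.5], 0.3],
    [[30.5, 5.8, 3.2], [0, 0, -13], 0.3],
    [[33, 6.3, 3.8], [0, 0, -14], 0.3],
    [[33.7, 6.4, 4.2], [0, 0, -14], 0.3]
  ]
}}

```text
t: 11.23
tcp_pos: [594.2, -54.9, 101.3]
eef_rot: [[-0.101, 0.995, -0.01], [0.995, 0.101, 0.005], [0.006, -0.009, -1.0]]
force: [-0.3, -0.1, -5.6]
grip_width: 0.396
```

{"fn": "drive_tool", "kwargs": {
  "motion": [
    [[0, 0, 0.3], [0, 0, 0], 0.3],
    [[0, 0, 0.5], [0, 0, 0], 0.3],
    [[0, 0, 0.5], [0, 0, 0], 0.3],
    [[0, 0, 0.5], [0, 0, 0], 0.3],
    [[0, 0, 0.5], [0, 0, 0], 0.3],
    [[0, 0, 0.5], [0, 0, 0], 0.3],
    [[0, 0, 0.5], [0, 0, 0], 0.3],
    [[0, 0, 0.5], [0, 0, 0], 0.3],
    [[0, 0, 0.5], [0, 0, 0], 0.3],
    [[0, 0, 0.5], [0, 0, 0], 0.3]
  ]
}}

```text
t: 12.07
tcp_pos: [596.2, -59.9, 100.8]
eef_rot: [[-0.096, 0.995, -0.003], [0.995, 0.096, 0.002], [0.002, -0.003, -1.0]]
force: [0.6, 0.1, -5.9]
grip_width: 0.393
```

```bash
python3 - <<'E'
from h import *
plan((598.2,-62.2,80,5.5))
E
```

```text
t 12.07 tcp [596.2 -59.9 100.8] jaw 5.5 F [ 0.6  0.1 -5.9] g 0.393
  -> (598.2, -62.2, 80, 5.5) shift cm [-0.25  0.18  2.08] turn [-0.2 -0.1  0. ]
```

{"fn": "drive_tool", "kwargs": {
  "motion": [
    [[-0.25, 0.2, 0.3], [0, 0, 0], 0.3],
    [[-0.25, 0.2, 0.6], [0, 0, 0], 0.3],
    [[-0.25, 0.2, 0.9], [0, 0, 0], 0.3],
    [[-0.25, 0.2, 1.2], [0, 0, 0], 0.3],
    [[-0.25, 0.2, 1.5], [0, 0, 0], 0.3],
    [[-0.25, 0.2, 1.7], [0, 0, 0], 0.3],
    [[-0.25, 0.2, 1.9], [0, 0, 0], 0.3],
    [[-0.25, 0.2, 1.9], [0, 0, 0], 0.3],
    [[-0.25, 0.2, 1.9], [0, 0, 0], 0.3],
    [[-0.25, 0.2, 1.9], [0, 0, 0], 0.3]
  ]
}}

```text
t: 12.9
tcp_pos: [598.5, -62.4, 82.1]
eef_rot: [[-0.096, 0.995, -0.003], [0.995, 0.096, 0.001], [0.002, -0.003, -1.0]]
force: [-2.3, -1.7, 0.0]
grip_width: 0.393
```

{"fn": "drive_tool", "kwargs": {
  "motion": [
    [[0, 0, 0], [0, 0, 0], 0.42],
    [[0, 0, 0], [0, 0, 0], 0.46],
    [[0, 0, 0], [0, 0, 0], 0.5],
    [[0, 0, 0], [0, 0, 0], 0.55],
    [[0, 0, 0], [0, 0, 0], 0.6],
    [[0, 0, 0], [0, 0, 0], 0.6],
    [[0, 0, -1], [0, 0, 0], 0.6],
    [[0, 0, -3], [0, 0, 0], 0.6],
    [[0, 0, -5], [0, 0, 0], 0.6],
    [[0, 0, -7], [0, 0, 0], 0.6]
  ]
}}

```text
t: 13.73
tcp_pos: [598.6, -62.2, 153.1]
eef_rot: [[-0.096, 0.995, -0.003], [0.995, 0.096, 0.002], [0.002, -0.003, -1.0]]
force: [0.7, -0.6, -0.3]
grip_width: 0.602
```

```bash
python3 - <<'E'
from h import *
plan((565,-397.5,150,-6),(565,-397.5,85,-6))
crop(capture('side'),150,130,400,310,3,'pics/s5.png',20)
E
```

```text
t 13.73 tcp [598.6 -62.2 153.1] jaw 5.5 F [ 0.7 -0.6 -0.3] g 0.602
  -> (565, -397.5, 150, -6) shift cm [-33.05  -6.56   0.26] turn [-0.2 -0.1 11.5]
  -> (565, -397.5, 85, -6) shift cm [-33.06  -6.54   6.76] turn [-0.2 -0.1 11.5]
```

View pics/s5.png

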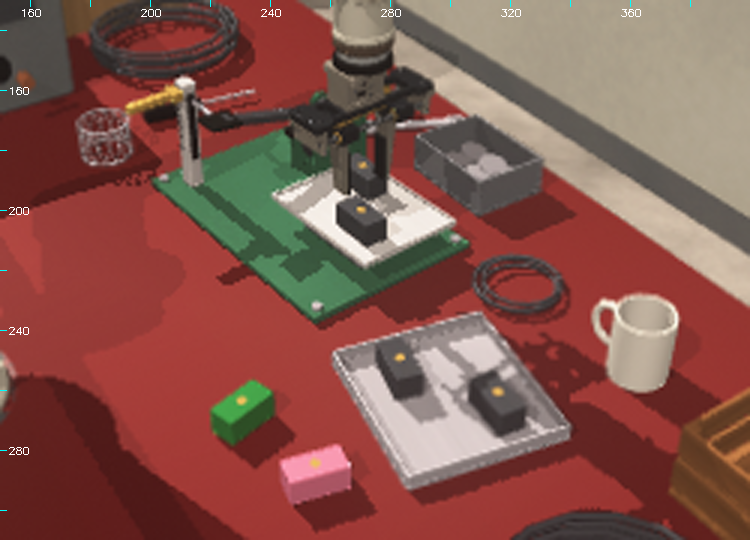

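{"fn": "drive_tool", "kwargs": {
  "motion": [
    [[-3.5, -0.7, 0], [0, 0, 1.5], 0.62],
    [[-7.5, -1.5, 0], [0, 0, 3], 0.62],
    [[-11.5, -2.3, 0], [0, 0, 4.5], 0.62],
    [[-15.5, -3.1, 0], [0, 0, 6], 0.62],
    [[-19.5, -3.9, 0], [0, 0, 7.5], 0.62],
    [[-23.5, -4.7, 1], [0, 0, 9], 0.62],
    [[-27.5, -5.5, 3], [0, 0, 10.5], 0.62],
    [[-31, -6.2, 5], [0, 0, 11.5], 0.62],
    [[-33, -6.5, 6.7], [-0.2, -0.1, 11.5], 0.62],
    [[-33, -6.5, 6.7], [-0.2, -0.1, 11.5], 0.62]
  ]
}}

```text
t: 14.62
tcp_pos: [562.0, -400.1, 79.6]
eef_rot: [[0.109, 0.994, -0.004], [0.994, -0.109, 0.003], [0.002, -0.005, -1.0]]
force: [0.7, -0.1, -0.5]
grip_width: 0.62
```

{"fn": "drive_tool", "kwargs": {
  "motion": [
    [[0, 0, 0], [0, 0, 0], 0.62],
    [[0, 0, 0.6], [0, 0, 0], 0.62],
    [[0, 0, 1.6], [0, 0, 0], 0.62],
    [[0, 0, 2.8], [0, 0, 0], 0.62],
    [[0, 0, 4], [0, 0, 0], 0.62],
    [[0, 0, 5], [0, 0, 0], 0.62],
    [[0, 0, 5.2], [0, 0, 0], 0.62],
    [[0, 0, 5.2], [0, 0, 0], 0.62],
    [[0, 0, 5.2], [0, 0, 0], 0.62],
    [[0, 0, 5.2], [0, 0, 0], 0.62]
  ]
}}

```text
t: 15.45
tcp_pos: [565.8, -397.3, 32.9]
eef_rot: [[0.104, 0.995, 0.001], [0.995, -0.104, -0.001], [-0.001, 0.001, -1.0]]
force: [0.9, -0.0, 0.3]
grip_width: 0.619
```

```bash
python3 - <<'E'
from h import *
plan((565,-397.5,33,-6))
E
```

```text
t 15.45 tcp [ 565.8 -397.3   32.9] jaw -6.0 F [ 0.9 -0.   0.3] g 0.619
  -> (565, -397.5, 33, -6) shift cm [-0.03 -0.08 -0.01] turn [0.1 0.  0. ]
```

{"fn": "drive_tool", "kwargs": {
  "motion": [
    [[0, 0, 0], [0, 0, 0], 0.3],
    [[0, 0, 0], [0, 0, 0], 0.3],
    [[0, 0, 0], [0, 0, 0], 0.3],
    [[0, 0, 0], [0, 0, 0], 0.3],
    [[0, 0, 0], [0, 0, 0], 0.3],
    [[0, 0, 0], [0, 0, 0], 0.3],
    [[0, 0, -1], [0, 0, 0], 0.3],
    [[0, 0, -4], [0, 0, 0], 0.3],
    [[0, 0, -8], [0, 0, 0], 0.3],
    [[0, 0, -11.5], [0, 0, 0], 0.3]
  ]
}}

```text
t: 16.28
tcp_pos: [564.3, -395.8, 147.2]
eef_rot: [[0.104, 0.995, -0.003], [0.995, -0.104, 0.003], [0.002, -0.003, -1.0]]
force: [0.6, -1.4, -3.7]
grip_width: 0.39
```

```bash
python3 - <<'E'
from h import *
plan((669.8,-55.4,150,5.5),(669.8,-55.4,105,5.5))
im=capture('top')
crop(im,150,110,400,260,3,'pics/t6.png',20)
for r in weights(im,90,520,740,-140,100,'pics/op6.png',50,125): print(np.round(r,1))
E
```

```text
t 16.28 tcp [ 564.3 -395.8  147.2] jaw -6.0 F [ 0.6 -1.4 -3.7] g 0.390
  -> (669.8, -55.4, 150, 5.5) shift cm [34.95  6.94 -0.21] turn [ -0.2  -0.2 -11.5]
  -> (669.8, -55.4, 105, 5.5) shift cm [34.94  6.95  4.29] turn [ -0.2  -0.2 -11.5]
[597.  -61.7   2.2  68.6  35.3]
[655.   29.1   3.3  70.8  46.4]
```

View pics/op6.png

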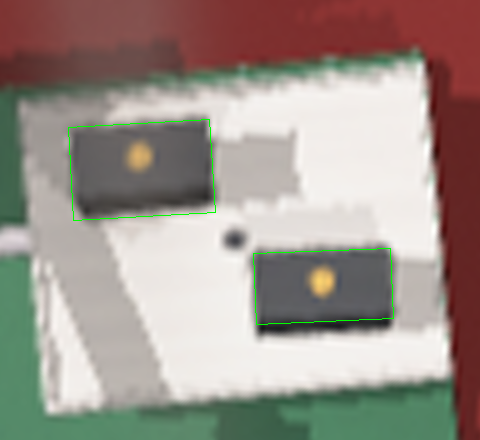

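{"fn": "drive_tool", "kwargs": {
  "motion": [
    [[3.5, 0.7, 0], [0, 0, -1.5], 0.3],
    [[7.5, 1.5, 0], [0, 0, -3], 0.3],
    [[11.5, 2.3, 0], [0, 0, -4.5], 0.3],
    [[15.5, 3.1, 0], [0, 0, -6], 0.3],
    [[19.5, 3.9, 0], [0, 0, -7.5], 0.3],
    [[23.5, 4.7, 0], [0, 0, -9], 0.3],
    [[27.5, 5.5, 0], [0, 0, -10.5], 0.3],
    [[31.5, 6.3, 0], [0, 0, -11.5], 0.3],
    [[34.5, 6.9, 0.5], [0, 0, -11.5], 0.3],
    [[34.9, 6.9, 1], [0, 0, -11.5], 0.3]
  ]
}}

```text
t: 17.17
tcp_pos: [670.8, -50.6, 136.3]
eef_rot: [[-0.102, 0.995, -0.0], [0.995, 0.102, 0.003], [0.003, -0.0, -1.0]]
force: [-1.0, -0.1, -5.1]
grip_width: 0.39
```

{"fn": "drive_tool", "kwargs": {
  "motion": [
    [[0, 0, 0.5], [0, 0, 0], 0.3],
    [[0, 0, 1.5], [0, 0, 0], 0.3],
    [[0, 0, 2.5], [0, 0, 0], 0.3],
    [[0, 0, 3], [0, 0, 0], 0.3],
    [[0, 0, 3], [0, 0, 0], 0.3],
    [[0, 0, 3], [0, 0, 0], 0.3],
    [[0, 0, 3], [0, 0, 0], 0.3],
    [[0, 0, 3], [0, 0, 0], 0.3],
    [[0, 0, 3], [0, 0, 0], 0.3],
    [[0, 0, 3], [0, 0, 0], 0.3]
  ]
}}

```text
t: 18.0
tcp_pos: [670.7, -57.1, 107.8]
eef_rot: [[-0.096, 0.995, 0.001], [0.995, 0.096, -0.0], [-0.0, 0.001, -1.0]]
force: [-0.6, -0.3, -4.3]
grip_width: 0.393
```

```bash
python3 - <<'E'
from h import *
plan((669.8,-55.4,73,5.5))
E
```

```text
t 18.00 tcp [670.7 -57.1 107.8] jaw 5.5 F [-0.6 -0.3 -4.3] g 0.393
  -> (669.8, -55.4, 73, 5.5) shift cm [ 0.18 -0.08  3.48] turn [0.1 0.  0. ]
```

{"fn": "drive_tool", "kwargs": {
  "motion": [
    [[0.2, -0.1, 0.5], [0, 0, 0], 0.3],
    [[0.2, -0.1, 1], [0, 0, 0], 0.3],
    [[0.2, -0.1, 1.6], [0, 0, 0], 0.3],
    [[0.2, -0.1, 2.2], [0, 0, 0], 0.3],
    [[0.2, -0.1, 2.6], [0, 0, 0], 0.3],
    [[0.2, -0.1, 3], [0, 0, 0], 0.3],
    [[0.2, -0.1, 3.3], [0, 0, 0], 0.3],
    [[0.2, -0.1, 3.5], [0, 0, 0], 0.3],
    [[0.2, -0.1, 3.5], [0, 0, 0], 0.3],
    [[0.2, -0.1, 3.5], [0, 0, 0], 0.3]
  ]
}}

```text
t: 18.83
tcp_pos: [669.3, -55.1, 72.7]
eef_rot: [[-0.096, 0.995, 0.0], [0.995, 0.096, 0.0], [0.0, 0.0, -1.0]]
force: [-3.3, 0.2, 0.9]
grip_width: 0.391
```

{"fn": "drive_tool", "kwargs": {
  "motion": [
    [[0, 0, 0], [0, 0, 0], 0.42],
    [[0, 0, 0], [0, 0, 0], 0.46],
    [[0, 0, 0], [0, 0, 0], 0.5],
    [[0, 0, 0], [0, 0, 0], 0.55],
    [[0, 0, 0], [0, 0, 0], 0.58],
    [[0, 0, 0], [0, 0, 0], 0.58],
    [[0, 0, -1], [0, 0, 0], 0.58],
    [[0, 0, -3], [0, 0, 0], 0.58],
    [[0, 0, -6], [0, 0, 0], 0.58],
    [[0, 0, -8], [0, 0, 0], 0.58]
  ]
}}

```text
t: 19.67
tcp_pos: [669.9, -55.2, 155.3]
eef_rot: [[-0.096, 0.995, 0.002], [0.995, 0.096, -0.001], [-0.001, 0.002, -1.0]]
force: [-0.1, 0.2, 0.5]
grip_width: 0.579
```

```bash
python3 - <<'E'
from h import *
plan((505,-288.5,150,-10.5),(505,-288.5,85,-10.5))
crop(capture('side'),150,130,400,310,3,'pics/s7.png',20)
E
```

```text
t 19.67 tcp [669.9 -55.2 155.3] jaw 5.5 F [-0.1  0.2  0.5] g 0.579
  -> (505, -288.5, 150, -10.5) shift cm [-21.63 -18.66   0.5 ] turn [ 0.1  0.  16. ]
  -> (505, -288.5, 85, -10.5) shift cm [-21.63 -18.67   7.  ] turn [ 0.1  0.  16. ]
```

View pics/s7.png

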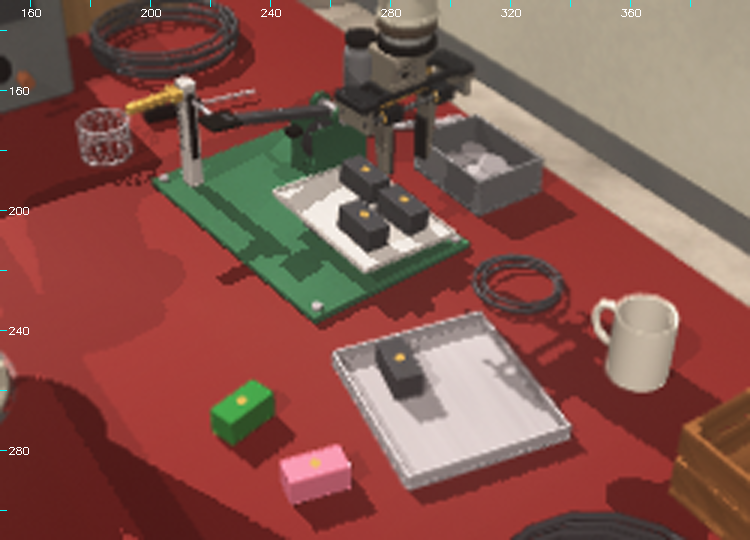

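{"fn": "drive_tool", "kwargs": {
  "motion": [
    [[-2.5, -2.2, 0], [0, 0, 2], 0.62],
    [[-5.5, -4.8, 0], [0, 0, 4], 0.62],
    [[-8.5, -7.4, 0], [0, 0, 6.5], 0.62],
    [[-11.5, -10, 0], [0, 0, 9], 0.62],
    [[-14.5, -12.6, 0], [0, 0, 11.5], 0.62],
    [[-17.5, -15.2, 1], [0, 0, 14], 0.62],
    [[-20, -17.5, 3], [0, 0, 16], 0.62],
    [[-21.6, -18.7, 5.5], [0, 0, 16], 0.62],
    [[-21.6, -18.7, 7], [0, 0, 16], 0.62],
    [[-21.6, -18.7, 7], [0, 0, 16], 0.62]
  ]
}}

```text
t: 20.55
tcp_pos: [501.1, -287.5, 78.9]
eef_rot: [[0.184, 0.983, -0.005], [0.983, -0.184, 0.004], [0.003, -0.005, -1.0]]
force: [-0.3, 0.2, -0.7]
grip_width: 0.624
```

{"fn": "drive_tool", "kwargs": {
  "motion": [
    [[0, 0, 0], [0, 0, 0], 0.62],
    [[0, 0, 0.6], [0, 0, 0], 0.62],
    [[0, 0, 1.6], [0, 0, 0], 0.62],
    [[0, 0, 2.8], [0, 0, 0], 0.62],
    [[0, 0, 4], [0, 0, 0], 0.62],
    [[0, 0, 5], [0, 0, 0], 0.62],
    [[0, 0, 5.2], [0, 0, 0], 0.62],
    [[0, 0, 5.2], [0, 0, 0], 0.62],
    [[0, 0, 5.2], [0, 0, 0], 0.62],
    [[0, 0, 5.2], [0, 0, 0], 0.62]
  ]
}}

```text
t: 21.38
tcp_pos: [504.3, -288.4, 30.8]
eef_rot: [[0.182, 0.983, 0.001], [0.983, -0.182, -0.001], [-0.001, 0.001, -1.0]]
force: [-0.2, -0.0, 0.5]
grip_width: 0.615
```

```bash
python3 - <<'E'
from h import *
plan((505,-288.5,33,-10.5))
crop(capture('side'),250,210,370,300,6,'pics/s8.png',10)
E
```

```text
t 21.38 tcp [ 504.3 -288.4   30.8] jaw -10.5 F [-0.2 -0.   0.5] g 0.615
  -> (505, -288.5, 33, -10.5) shift cm [ 0.01  0.07 -0.22] turn [0.1 0.  0. ]
```

View pics/s8.png

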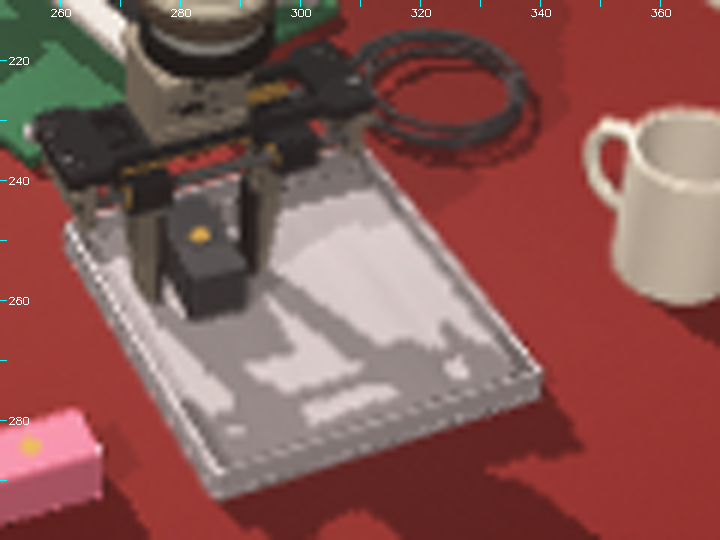

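Fingers straddle the last weight (plug at px 283,249). Grip and lift.

{"fn": "drive_tool", "kwargs": {
  "motion": [
    [[0, 0, -0.2], [0, 0, 0], 0.3],
    [[0, 0, -0.2], [0, 0, 0], 0.3],
    [[0, 0, -0.2], [0, 0, 0], 0.3],
    [[0, 0, -0.2], [0, 0, 0], 0.3],
    [[0, 0, -0.2], [0, 0, 0], 0.3],
    [[0, 0, -0.2], [0, 0, 0], 0.3],
    [[0, 0, -1], [0, 0, 0], 0.3],
    [[0, 0, -4], [0, 0, 0], 0.3],
    [[0, 0, -8], [0, 0, 0], 0.3],
    [[0, 0, -11.5], [0, 0, 0], 0.3]
  ]
}}

```text
t: 22.27
tcp_pos: [502.4, -286.9, 145.2]
eef_rot: [[0.182, 0.983, -0.003], [0.983, -0.182, 0.003], [0.002, -0.004, -1.0]]
force: [1.0, -1.1, -5.1]
grip_width: 0.393
```

```bash
python3 - <<'E'
from h import *
plan((590.2,21.4,150,5.5),(590.2,21.4,105,5.5))
im=capture('top')
ortho(im,'top',84,520,740,-140,100,2)
cv2.imwrite('pics/op9.png',ortho(im,'top',84,520,740,-140,100,2)[:,:,::-1])
E
```

```text
t 22.27 tcp [ 502.4 -286.9  145.2] jaw -10.5 F [ 1.  -1.1 -5.1] g 0.393
  -> (590.2, 21.4, 150, 5.5) shift cm [31.91  3.02 -0.42] turn [ -0.2  -0.2 -16. ]
  -> (590.2, 21.4, 105, 5.5) shift cm [31.9   3.04  4.08] turn [ -0.2  -0.2 -16. ]
```

View pics/op9.png

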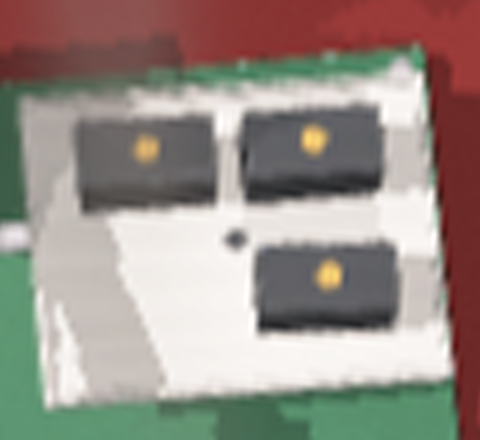

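{"fn": "drive_tool", "kwargs": {
  "motion": [
    [[3, 0.3, 0], [0, 0, -2], 0.3],
    [[6.5, 0.6, 0], [0, 0, -4], 0.3],
    [[10, 0.9, 0], [0, 0, -6], 0.3],
    [[13.5, 1.2, 0], [0, 0, -8], 0.3],
    [[17, 1.6, 0], [0, 0, -10], 0.3],
    [[20.5, 1.9, 0], [0, 0, -12], 0.3],
    [[24, 2.2, 0], [0, 0, -14], 0.3],
    [[27.5, 2.6, 0], [0, 0, -15.5], 0.3],
    [[30.5, 2.9, 0], [0, 0, -16], 0.3],
    [[31.8, 3, 0.4], [0, 0, -16], 0.3]
  ]
}}

```text
t: 23.15
tcp_pos: [591.1, 23.1, 140.8]
eef_rot: [[-0.099, 0.995, -0.001], [0.995, 0.099, 0.002], [0.002, -0.001, -1.0]]
force: [0.1, -1.3, -3.7]
grip_width: 0.396
```

{"fn": "drive_tool", "kwargs": {
  "motion": [
    [[0, 0, 0.5], [0, 0, 0], 0.3],
    [[0, 0, 1.5], [0, 0, 0], 0.3],
    [[0, 0, 2.5], [0, 0, 0], 0.3],
    [[0, 0, 3.2], [0, 0, 0], 0.3],
    [[0, 0, 3.2], [0, 0, 0], 0.3],
    [[0, 0, 3.2], [0, 0, 0], 0.3],
    [[0, 0, 3.2], [0, 0, 0], 0.3],
    [[0, 0, 3.2], [0, 0, 0], 0.3],
    [[0, 0, 3.2], [0, 0, 0], 0.3],
    [[0, 0, 3.2], [0, 0, 0], 0.3]
  ]
}}

```text
t: 23.98
tcp_pos: [591.5, 19.1, 109.8]
eef_rot: [[-0.096, 0.995, 0.001], [0.995, 0.096, -0.0], [-0.0, 0.001, -1.0]]
force: [0.8, 0.1, -4.0]
grip_width: 0.396
```

```bash
python3 - <<'E'
from h import *
plan((592,20,70,5.5))
E
```

```text
t 23.98 tcp [591.5  19.1 109.8] jaw 5.5 F [ 0.8  0.1 -4. ] g 0.396
  -> (592, 20, 70, 5.5) shift cm [0.09 0.05 3.98] turn [0.1 0.  0. ]
```

{"fn": "drive_tool", "kwargs": {
  "motion": [
    [[0.1, 0, 0.6], [0, 0, 0], 0.3],
    [[0.1, 0, 1.3], [0, 0, 0], 0.3],
    [[0.1, 0, 2], [0, 0, 0], 0.3],
    [[0.1, 0, 2.6], [0, 0, 0], 0.3],
    [[0.1, 0, 3.0], [0, 0, 0], 0.3],
    [[0.1, 0, 3.4], [0, 0, 0], 0.3],
    [[0.1, 0, 3.7], [0, 0, 0], 0.3],
    [[0.1, 0, 3.9], [0, 0, 0], 0.3],
    [[0.1, 0, 3.9], [0, 0, 0], 0.3],
    [[0.1, 0, 3.9], [0, 0, 0], 0.3]
  ]
}}

```text
t: 24.82
tcp_pos: [591.1, 20.2, 70.5]
eef_rot: [[-0.096, 0.995, -0.0], [0.995, 0.096, 0.0], [0.0, -0.0, -1.0]]
force: [-1.9, 2.1, -0.9]
grip_width: 0.394
```

{"fn": "drive_tool", "kwargs": {
  "motion": [
    [[0, 0, 0], [0, 0, 0], 0.42],
    [[0, 0, 0], [0, 0, 0], 0.46],
    [[0, 0, 0], [0, 0, 0], 0.5],
    [[0, 0, 0], [0, 0, 0], 0.55],
    [[0, 0, 0], [0, 0, 0], 0.58],
    [[0, 0, 0], [0, 0, 0], 0.58],
    [[0, 0, -1], [0, 0, 0], 0.58],
    [[0, 0, -4], [0, 0, 0], 0.58],
    [[0, 0, -8], [0, 0, 0], 0.58],
    [[0, 0, -12], [0, 0, 0], 0.3]
  ]
}}

```text
t: 25.65
tcp_pos: [590.2, 20.3, 191.4]
eef_rot: [[-0.096, 0.995, -0.002], [0.995, 0.096, 0.0], [0.001, -0.002, -1.0]]
force: [1.1, 0.3, 0.9]
grip_width: 0.528
```

```bash
python3 - <<'E'
from h import *
plan((420,40,260,-84.5))
crop(capture('side'),150,130,300,240,5,'pics/s10.png',10)
E
```

```text
t 25.65 tcp [590.2  20.3 191.4] jaw 5.5 F [1.1 0.3 0.9] g 0.528
  -> (420, 40, 260, -84.5) shift cm [  3.6  -16.76  -6.83] turn [ -0.1  -0.1 -90. ]
```

View pics/s10.png

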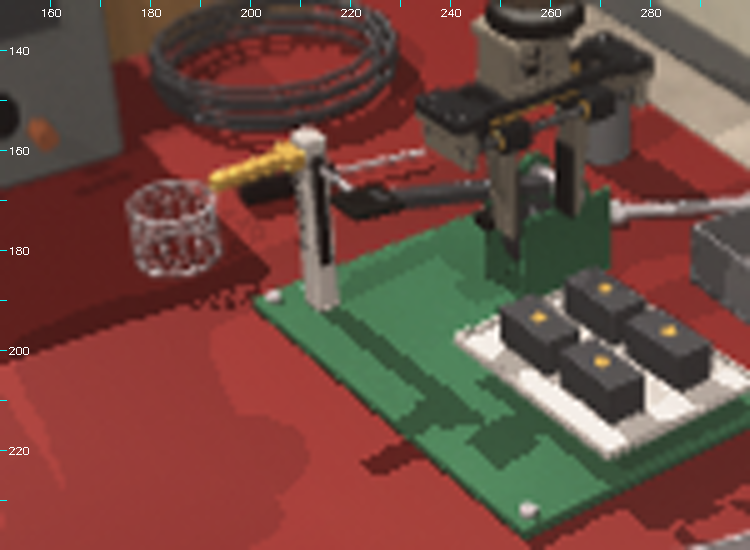

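```bash
python3 - <<'E'
from h import *
np.set_printoptions(precision=1,suppress=True)
im=capture('side'); cv2.imwrite('pics/side11.png',im[:,:,::-1])
crop(im,185,150,255,200,11,'pics/s11.png',5)
crop('pics/top0raw.png',148,183,203,238,11,'pics/t11.png',5)
E
```

```text
(no output)
```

View pics/s11.png

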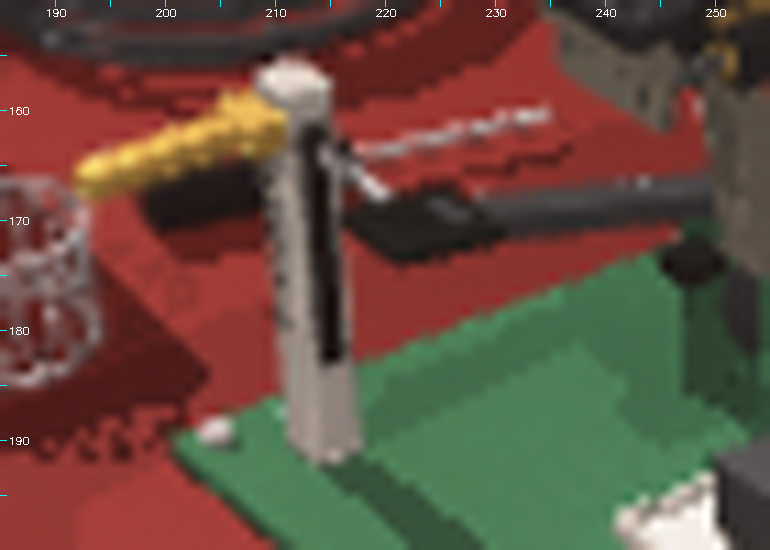

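View pics/t11.png

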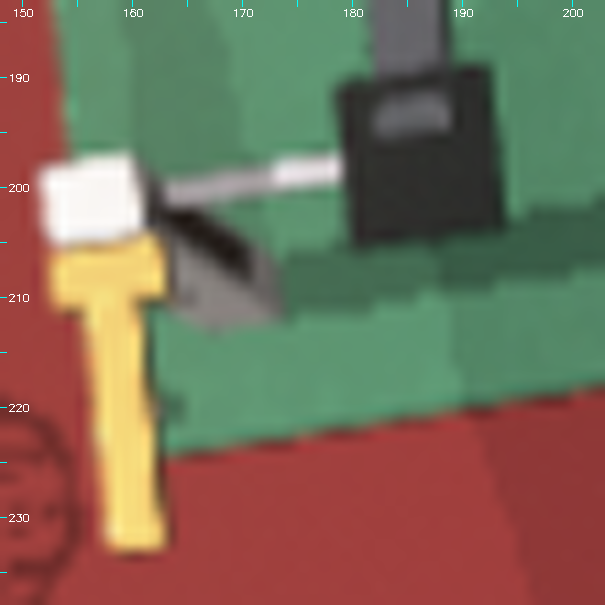

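```bash
python3 - <<'E'
from h import *
np.set_printoptions(precision=1,suppress=True)
h=.5
def T(s,t): return tri((s[0]-h,s[1]-h),(t[0]-h,t[1]-h))
print('tip',T((192.3,165.2),(160.2,232.8)))
print('coltop',T((211.5,157),(156.3,200.5)))
print('pad near -y corner',T((221,173),(194,203.3)))
print('pad far -y',T((230.5,170),(192.5,189)))
for t in [(178.8,190.5),(192.5,189),(194,203.3),(180.3,205.2),(186.4,197)]: print('pad',onz('top',(t[0]-h,t[1]-h),158))
for t in [(160.2,232.8),(156,211)]: print('mk',onz('top',(t[0]-h,t[1]-h),178))
c=onz('top',(186.4-h,197-h),158); 
for z in (150,154,158,162): print(z,proj('side',onz('top',(186.4-h,197-h),z))+h)
for z in (168,172,178,182): print(z,proj('side',onz('top',(160.2-h,232.8-h),z))+h)
E
```

```text
tip (array([394.9, 223.3, 178.8]), np.float64(0.6205204336918259))
coltop (array([490.9, 232.4, 185.2]), np.float64(1.7281534464963508))
pad near -y corner (array([478.8, 123.3, 162.7]), np.float64(1.1120863990731633))
pad far -y (array([524.7, 126.7, 160.6]), np.float64(0.7850844765684809))
pad [523.9 169.6 158. ]
pad [525.7 127.  158. ]
pad [480.2 123.9 158. ]
pad [477.2 166.2 158. ]
pad [501.6 146.7 158. ]
mk [394.7 223.6 178. ]
mk [461.1 235.4 178. ]
150 [[223.8 171.5]]
154 [[223.7 170.8]]
158 [[223.5 170.1]]
162 [[223.4 169.4]]
168 [[192.4 167.1]]
172 [[192.3 166.4]]
178 [[192.2 165.4]]
182 [[192.1 164.7]]
```

```bash
python3 - <<'E'
from h import *
plan((495,146,205,5.5),(495,146,185,5.5))
E
```

```text
t 25.75 tcp [595.9  19.5 199.6] jaw 5.5 F [0.2 0.1 0.2] g 0.444
  -> (495, 146, 205, 5.5) shift cm [13.56 -8.81 -0.73] turn [0.9 0.2 0. ]
  -> (495, 146, 185, 5.5) shift cm [13.57 -8.84  1.27] turn [0.9 0.2 0. ]
```

{"fn": "drive_tool", "kwargs": {
  "motion": [
    [[0, 0, -1.4], [0, 0, 0], 0],
    [[1.5, -0.9, -1.4], [0, 0, 0], 0],
    [[4, -2.5, -1.4], [0, 0, 0], 0],
    [[7, -4.4, -1.4], [0, 0, 0], 0],
    [[10, -6.2, -1.4], [0, 0, 0], 0],
    [[12.5, -7.8, -1.4], [0, 0, 0], 0],
    [[13.5, -8.35, -1.4], [0, 0, 0], 0],
    [[13.5, -8.35, -1.4], [0, 0, 0], 0],
    [[13.5, -8.35, -1.4], [0, 0, 0], 0],
    [[13.5, -8.35, -1.4], [0, 0, 0], 0]
  ]
}}

```text
t: 26.58
tcp_pos: [496.0, 145.5, 204.4]
eef_rot: [[-0.095, 0.995, 0.001], [0.995, 0.095, -0.001], [-0.001, 0.001, -1.0]]
force: [0.2, 0.1, 0.5]
grip_width: 0.003
```

```bash
python3 - <<'E'
from h import *
plan((495,146,185,5.5))
crop(capture('side'),150,110,300,220,5,'pics/s12.png',10)
crop(capture('top'),145,128,285,236,5,'pics/t12.png',10)
E
```

```text
t 26.58 tcp [496.  145.5 204.4] jaw 5.5 F [0.2 0.1 0.5] g 0.003
  -> (495, 146, 185, 5.5) shift cm [ 0.06 -0.09  1.94] turn [ 0.  0. -0.]
```

View pics/s12.png

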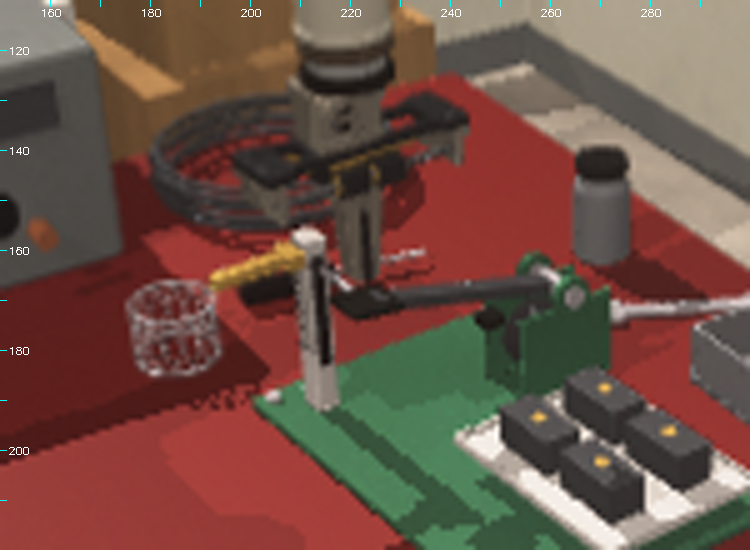

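View pics/t12.png

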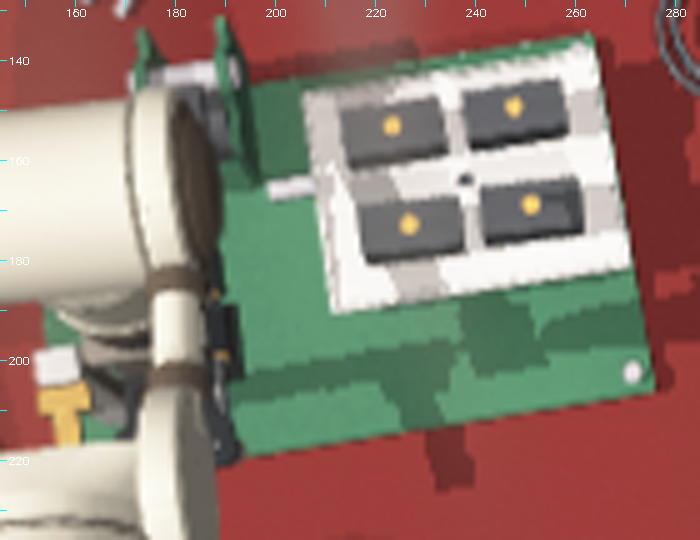

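```bash
python3 - <<'E'
from h import *
np.set_printoptions(precision=1,suppress=True)
S=[(271,187.6),(283.8,196.2),(258,193.4),(270.2,202.2)]
T=[(223.3,153),(247.7,149),(227,172.3),(251.2,168.7)]
P=[tri(np.subtract(s,.5),np.subtract(t,.5))[0] for s,t in zip(S,T)]
print(np.array(P)); print(np.mean(P,0)); print(onz('top',(237.7,163.5),39),onz('top',(236.9,161.5),63))
E
```

```text
[[663.3  31.   76.1]
 [671.1 -53.3  76.6]
 [593.3  22.2  76.8]
 [599.8 -60.4  77.8]]
[631.9 -15.1  76.8]
[631.4 -16.6  39. ] [631.7 -14.9  63. ]
```

{"fn": "drive_tool", "kwargs": {
  "motion": [
    [[0, 0, 0.6], [0, 0, 0], 0],
    [[0, 0, 1.2], [0, 0, 0], 0],
    [[0, 0, 1.8], [0, 0, 0], 0],
    [[0, 0, 2.3], [0, 0, 0], 0],
    [[0, 0, 2.8], [0, 0, 0], 0],
    [[0, 0, 3.3], [0, 0, 0], 0],
    [[0, 0, 3.8], [0, 0, 0], 0],
    [[0, 0, 4.2], [0, 0, 0], 0],
    [[0, 0, 4.5], [0, 0, 0], 0],
    [[0, 0, 4.8], [0, 0, 0], 0]
  ]
}}

```text
t: 27.52
tcp_pos: [493.6, 146.5, 155.4]
eef_rot: [[-0.096, 0.995, -0.004], [0.995, 0.096, -0.0], [-0.0, -0.004, -1.0]]
force: [-6.7, -1.2, 4.9]
grip_width: 0.004
```

{"fn": "drive_tool", "kwargs": {
  "motion": [
    [[0, 0, 0.1], [0, 0, 0], 0],
    [[0, 0, 0.2], [0, 0, 0], 0],
    [[0, 0, 0.3], [0, 0, 0], 0],
    [[0, 0, 0.4], [0, 0, 0], 0],
    [[0, 0, 0.4], [0, 0, 0], 0],
    [[0, 0, 0.4], [0, 0, 0], 0],
    [[0, 0, 0.4], [0, 0, 0], 0],
    [[0, 0, 0.4], [0, 0, 0], 0],
    [[0, 0, 0.4], [0, 0, 0], 0],
    [[0, 0, 0.4], [0, 0, 0], 0]
  ]
}}

```text
t: 28.35
tcp_pos: [493.1, 146.4, 151.2]
eef_rot: [[-0.096, 0.995, -0.005], [0.995, 0.096, -0.001], [-0.0, -0.005, -1.0]]
force: [-8.4, -1.1, 4.3]
grip_width: 0.007
```

```bash
python3 - <<'E'
from h import *
crop(capture('side'),190,140,260,190,11,'pics/s13.png',5)
s=telemetry.observe();print(s['force'],s['tcp_pos'])
E
```

```text
[-7.10701096 -1.40835881  4.49577589] [493.07004804 146.43335483 151.18984124]
```

View pics/s13.png

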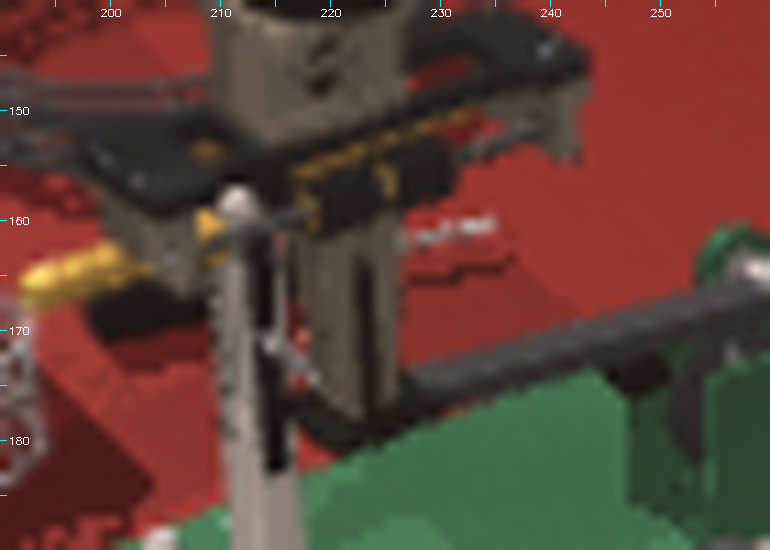

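{"fn": "drive_tool", "kwargs": {
  "motion": [
    [[0, -0.2, -0.3], [0, 0, 0], 0],
    [[0, -0.4, -0.5], [0, 0, 0], 0],
    [[0, -0.6, -0.5], [0, 0, 0], 0],
    [[0, -0.8, -0.5], [0, 0, 0], 0],
    [[0, -0.8, -0.3], [0, 0, 0], 0],
    [[0, -0.8, 0], [0, 0, 0], 0],
    [[0, -0.8, 0.2], [0, 0, 0], 0],
    [[0, -0.8, 0.2], [0, 0, 0], 0],
    [[0, -0.8, 0.2], [0, 0, 0], 0],
    [[0, -0.8, 0.2], [0, 0, 0], 0]
  ]
}}

```text
t: 29.23
tcp_pos: [486.9, 145.7, 150.1]
eef_rot: [[-0.096, 0.995, -0.0], [0.995, 0.096, -0.0], [-0.0, -0.0, -1.0]]
force: [-0.1, -1.0, 2.6]
grip_width: 0.006
```

{"fn": "drive_tool", "kwargs": {
  "motion": [
    [[0, 0, 0.1], [0, 0, 0], 0],
    [[0, 0, 0.2], [0, 0, 0], 0],
    [[0, 0, 0.3], [0, 0, 0], 0],
    [[0, 0, 0.4], [0, 0, 0], 0],
    [[0, 0, 0.5], [0, 0, 0], 0],
    [[0, 0, 0.5], [0, 0, 0], 0],
    [[0, 0, 0.5], [0, 0, 0], 0],
    [[0, 0, 0.5], [0, 0, 0], 0],
    [[0, 0, 0.5], [0, 0, 0], 0],
    [[0, 0, 0.5], [0, 0, 0], 0]
  ]
}}

```text
t: 30.07
tcp_pos: [486.7, 145.8, 145.0]
eef_rot: [[-0.096, 0.995, -0.001], [0.995, 0.096, -0.0], [0.0, -0.001, -1.0]]
force: [-3.5, -0.7, 3.6]
grip_width: 0.004
```

{"fn": "drive_tool", "kwargs": {
  "motion": [
    [[0, 0, 0.1], [0, 0, 0], 0],
    [[0, 0, 0.2], [0, 0, 0], 0],
    [[0, 0, 0.3], [0, 0, 0], 0],
    [[0, 0, 0.4], [0, 0, 0], 0],
    [[0, 0, 0.5], [0, 0, 0], 0],
    [[0, 0, 0.5], [0, 0, 0], 0],
    [[0, 0, 0.5], [0, 0, 0], 0],
    [[0, 0, 0.5], [0, 0, 0], 0],
    [[0, 0, 0.5], [0, 0, 0], 0],
    [[0, 0, 0.5], [0, 0, 0], 0]
  ]
}}

```text
t: 30.9
tcp_pos: [487.1, 145.8, 140.2]
eef_rot: [[-0.096, 0.995, 0.0], [0.995, 0.096, 0.0], [0.0, 0.0, -1.0]]
force: [-3.4, -1.4, 2.7]
grip_width: 0.007
```

{"fn": "drive_tool", "kwargs": {
  "motion": [
    [[0, 0, 0.1], [0, 0, 0], 0],
    [[0, 0, 0.2], [0, 0, 0], 0],
    [[0, 0, 0.3], [0, 0, 0], 0],
    [[0, 0, 0.4], [0, 0, 0], 0],
    [[0, 0, 0.4], [0, 0, 0], 0],
    [[0, 0, 0.4], [0, 0, 0], 0],
    [[0, 0, 0.4], [0, 0, 0], 0],
    [[0, 0, 0.4], [0, 0, 0], 0],
    [[0, 0, 0.4], [0, 0, 0], 0],
    [[0, 0, 0.4], [0, 0, 0], 0]
  ]
}}

```text
t: 31.73
tcp_pos: [487.1, 145.8, 136.4]
eef_rot: [[-0.096, 0.995, 0.0], [0.995, 0.096, 0.0], [0.0, 0.0, -1.0]]
force: [-3.9, 0.7, 5.7]
grip_width: 0.004
```

{"fn": "drive_tool", "kwargs": {
  "motion": [
    [[0, 0, 0.1], [0, 0, 0], 0],
    [[0, 0, 0.2], [0, 0, 0], 0],
    [[0, 0, 0.3], [0, 0, 0], 0],
    [[0, 0, 0.4], [0, 0, 0], 0],
    [[0, 0, 0.4], [0, 0, 0], 0],
    [[0, 0, 0.4], [0, 0, 0], 0],
    [[0, 0, 0.4], [0, 0, 0], 0],
    [[0, 0, 0.4], [0, 0, 0], 0],
    [[0, 0, 0.4], [0, 0, 0], 0],
    [[0, 0, 0.4], [0, 0, 0], 0]
  ]
}}

```text
t: 32.57
tcp_pos: [487.0, 145.8, 133.9]
eef_rot: [[-0.096, 0.995, -0.0], [0.995, 0.096, -0.0], [-0.0, -0.0, -1.0]]
force: [-10.4, -1.1, 17.6]
grip_width: 0.004
```

{"fn": "drive_tool", "kwargs": {
  "motion": [
    [[0, 0, 0], [0, 0, 0], 0],
    [[0, 0, 0], [0, 0, 0], 0],
    [[0, 0, 0], [0, 0, 0], 0],
    [[0, 0, 0], [0, 0, 0], 0],
    [[0, 0, 0], [0, 0, 0], 0],
    [[0, 0, 0], [0, 0, 0], 0],
    [[0, 0, 0], [0, 0, 0], 0],
    [[0, 0, 0], [0, 0, 0], 0],
    [[0, 0, 0], [0, 0, 0], 0],
    [[0, 0, 0], [0, 0, 0], 0]
  ]
}}

```text
t: 33.4
tcp_pos: [487.1, 145.8, 133.9]
eef_rot: [[-0.097, 0.995, -0.0], [0.995, 0.097, -0.0], [-0.0, -0.0, -1.0]]
force: [-9.2, -0.8, 17.0]
grip_width: 0.004
```

```bash
python3 - <<'E'
from h import *
im=capture('side'); cv2.imwrite('pics/side14.png',im[:,:,::-1])
crop(im,190,140,260,190,11,'pics/s14.png',5)
im=capture('top'); cv2.imwrite('pics/top14.png',im[:,:,::-1])
s=telemetry.observe();print(s['force'],s['tcp_pos'],s['t'])
E
```

```text
[-10.20423713  -0.6610266   17.55134921] [487.057085   145.80986069 133.94969581] 33.5
```

View pics/s14.png

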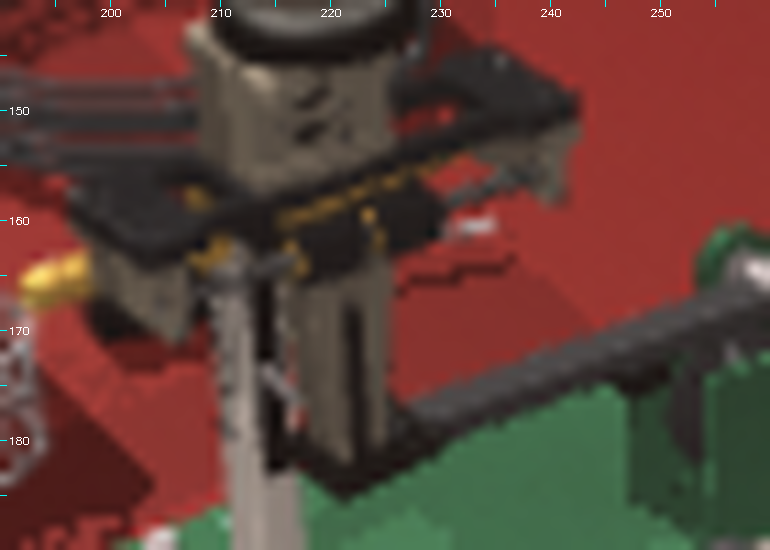

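```bash
python3 - <<'E'
from h import *
np.set_printoptions(precision=2,suppress=True)
for z in (96,100,103.5,107,111.5): print(z,proj('side',[472.5,121.7,z])+.5)
# reference: rest pose, near -y corner bottom; rotate about hinge
ex=np.array([.9954,.0958]);ey=np.array([-.0958,.9954]);c=np.array([501,146.5]);H=c+193.8*ex;hz=104.5
def corner(th,dx,dy,dz):
    a=.25-th; r=200-dx  # dx toward hinge
    X=H-ex*(r*np.cos(a)+dz*np.sin(a))+ey*dy; return [*X,hz+r*np.sin(a)+dz*np.cos(a)]
for th in (0,.22,.233,.245): print(th,[np.round(proj('side',corner(th,*q))+.5,1)[0] for q in((-25,-22,-4),(25,-22,-4),(-25,-22,4))],corner(th,0,0,0)[2])
crop('pics/side11.png',205,155,245,185,18,'pics/s11b.png',5)
crop('pics/side14.png',205,165,245,195,18,'pics/s14b.png',5)
E
```

```text
96 [[221.05 187.29]]
100 [[220.98 186.48]]
103.5 [[220.92 185.77]]
107 [[220.87 185.07]]
111.5 [[220.8  184.15]]
0 [array([221.6, 174.3]), array([231.5, 173.2]), array([221.1, 172.9])] 153.98079185090458
0.22 [array([220.8, 185. ]), array([230.8, 181.4]), array([220.6, 183.4])] 110.49910004049913
0.233 [array([220.8, 185.6]), array([230.8, 181.9]), array([220.7, 184. ])] 107.89983623569974
0.245 [array([220.9, 186.2]), array([230.8, 182.3]), array([220.7, 184.6])] 105.49999583333855
```

View pics/s11b.png

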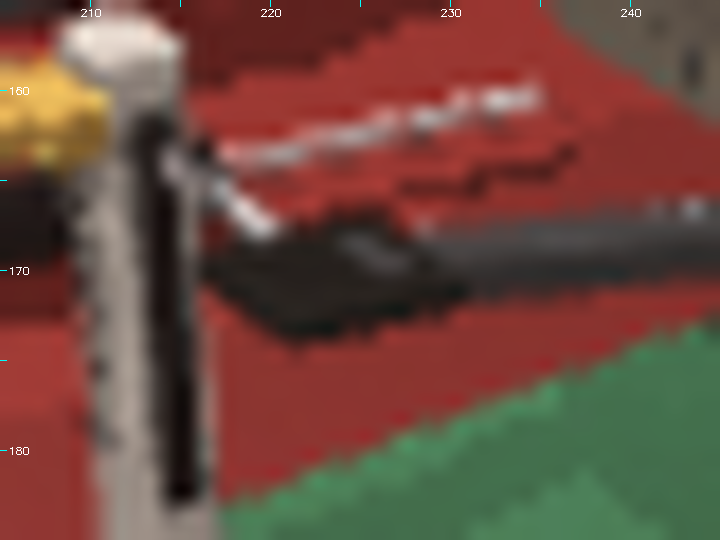

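View pics/s14b.png

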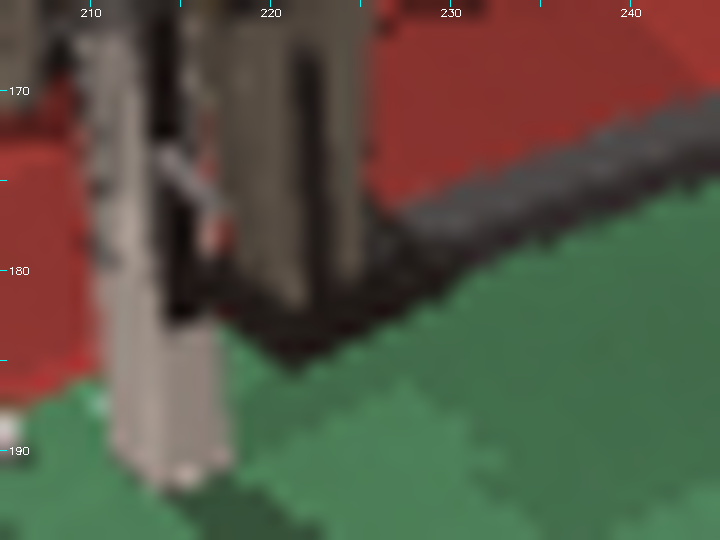

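{"fn": "drive_tool", "kwargs": {
  "motion": [
    [[0, 0, 0], [0, 0, 0], 0],
    [[0, 0, 0], [0, 0, 0], 0],
    [[0, 0, 0], [0, 0, 0], 0],
    [[0, 0, 0], [0, 0, 0], 0],
    [[0, 0, 0], [0, 0, 0], 0],
    [[0, 0, -0.5], [0, 0, 0], 0],
    [[0, 0, -1.5], [0, 0, 0], 0],
    [[0, 0, -2.5], [0, 0, 0], 0],
    [[0, 0, -4], [0, 0, 0], 0],
    [[0, 0, -5.5], [0, 0, 0], 0]
  ]
}}

```text
t: 34.33
tcp_pos: [487.7, 145.6, 188.3]
eef_rot: [[-0.096, 0.995, 0.002], [0.995, 0.096, -0.0], [-0.0, 0.002, -1.0]]
force: [-0.8, -0.1, -0.4]
grip_width: 0.005
```

{"fn": "drive_tool", "kwargs": {
  "motion": [
    [[0, 0, -2], [0, 0, 0], 0],
    [[0, 0, -4], [0, 0, 0], 0],
    [[0, 0, -6], [0, 0, 0], 0],
    [[0, 0, -8], [0, 0, 0], 0],
    [[0, 0, -9], [0, 0, 0], 0.2],
    [[0, 0, -9], [0, 0, 0], 0.3],
    [[0, 0, -9], [0, 0, 0], 0.4],
    [[0, 0, -9], [0, 0, 0], 0.45],
    [[0, 0, -9], [0, 0, 0], 0.45],
    [[0, 0, -9], [0, 0, 0], 0.45]
  ]
}}

```text
t: 35.17
tcp_pos: [486.4, 145.7, 275.8]
eef_rot: [[-0.096, 0.995, -0.002], [0.995, 0.096, -0.0], [0.0, -0.002, -1.0]]
force: [0.3, -0.6, -0.0]
grip_width: 0.412
```

```bash
python3 - <<'E'
from h import *
plan((417,225.5,270,-84.5),(417,225.5,215,-84.5),(417,225.5,170,-84.5))
crop(capture('side'),150,110,300,220,5,'pics/s15.png',10)
print(telemetry.observe()['joints'])
E
```

```text
t 35.17 tcp [486.4 145.7 275.8] jaw 5.5 F [ 0.3 -0.6 -0. ] g 0.412
  -> (417, 225.5, 270, -84.5) shift cm [ 8.61 -6.14  0.6 ] turn [ -0.1  -0.1 -90. ]
  -> (417, 225.5, 215, -84.5) shift cm [ 8.61 -6.13  6.1 ] turn [ -0.1  -0.1 -90. ]
  -> (417, 225.5, 170, -84.5) shift cm [ 8.61 -6.12 10.6 ] turn [ -0.1  -0.1 -90. ]
[ 3.01820244e+00 -2.38058885e+00  9.89928708e+01 -1.00997125e-03
  8.34957252e+01 -2.49996899e+00]
```

View pics/s15.png

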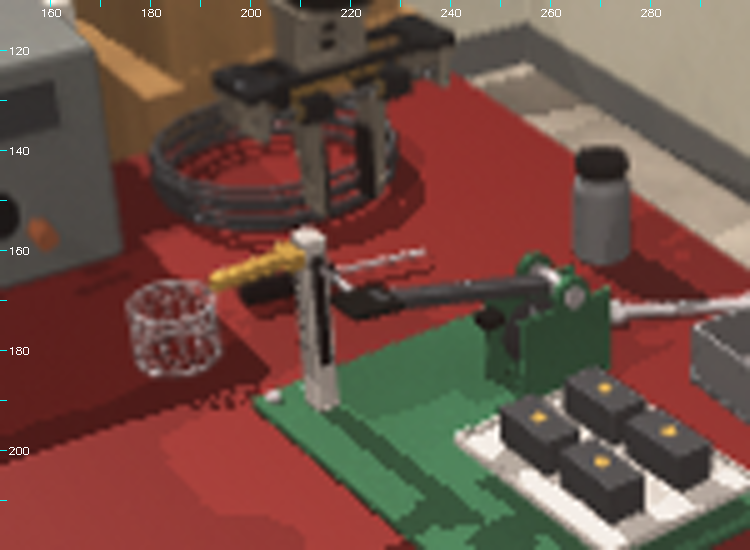

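{"fn": "drive_tool", "kwargs": {
  "motion": [
    [[0.8, -0.6, 0], [0, 0, -7], 0.45],
    [[1.6, -1.2, 0], [0, 0, -14], 0.45],
    [[2.4, -1.7, 0], [0, 0, -21], 0.45],
    [[3.2, -2.3, 0], [0, 0, -28], 0.45],
    [[4, -2.9, 0], [0, 0, -35], 0.45],
    [[4.8, -3.4, 0], [0, 0, -42], 0.45],
    [[5.6, -4, 0], [0, 0, -49], 0.45],
    [[6.4, -4.6, 0], [0, 0, -56], 0.45],
    [[7.2, -5.1, 0], [0, 0, -63], 0.45],
    [[8, -5.7, 0], [0, 0, -69], 0.45]
  ]
}}

```text
t: 36.05
tcp_pos: [422.1, 220.2, 276.7]
eef_rot: [[-0.965, 0.261, -0.001], [0.261, 0.965, -0.0], [0.001, -0.0, -1.0]]
force: [0.9, -0.2, -0.1]
grip_width: 0.451
```

```bash
python3 - <<'E'
from h import *
plan((417,225.5,215,95.5))
E
```

```text
t 36.05 tcp [422.1 220.2 276.7] jaw 74.9 F [ 0.9 -0.2 -0.1] g 0.451
  -> (417, 225.5, 215, 95.5) shift cm [0.63 0.38 6.17] turn [ -0.   -0.  -20.6]
```

{"fn": "drive_tool", "kwargs": {
  "motion": [
    [[0.3, 0.2, 1], [0, 0, -7], 0.45],
    [[0.6, 0.4, 2], [0, 0, -14], 0.45],
    [[0.6, 0.4, 4], [0, 0, -20.6], 0.45],
    [[0.6, 0.4, 6], [0, 0, -20.6], 0.45],
    [[0.6, 0.4, 6], [0, 0, -20.6], 0.45],
    [[0.6, 0.4, 6], [0, 0, -20.6], 0.45],
    [[0.6, 0.4, 6], [0, 0, -20.6], 0.45],
    [[0.6, 0.4, 6], [0, 0, -20.6], 0.45],
    [[0.6, 0.4, 6], [0, 0, -20.6], 0.45],
    [[0.6, 0.4, 6], [0, 0, -20.6], 0.45]
  ]
}}

```text
t: 36.88
tcp_pos: [418.5, 225.5, 218.2]
eef_rot: [[-0.996, -0.089, 0.002], [-0.089, 0.996, 0.0], [-0.002, 0.0, -1.0]]
force: [0.1, -0.0, 0.0]
grip_width: 0.449
```

```bash
python3 - <<'E'
from h import *
plan((417,225.5,175,95.5))
crop(capture('side'),150,110,300,220,5,'pics/s16.png',10)
E
```

```text
t 36.88 tcp [418.5 225.5 218.2] jaw 95.1 F [ 0.1 -0.   0. ] g 0.449
  -> (417, 225.5, 175, 95.5) shift cm [0.15 0.01 4.32] turn [ 0.   0.1 -0.4]
```

View pics/s16.png

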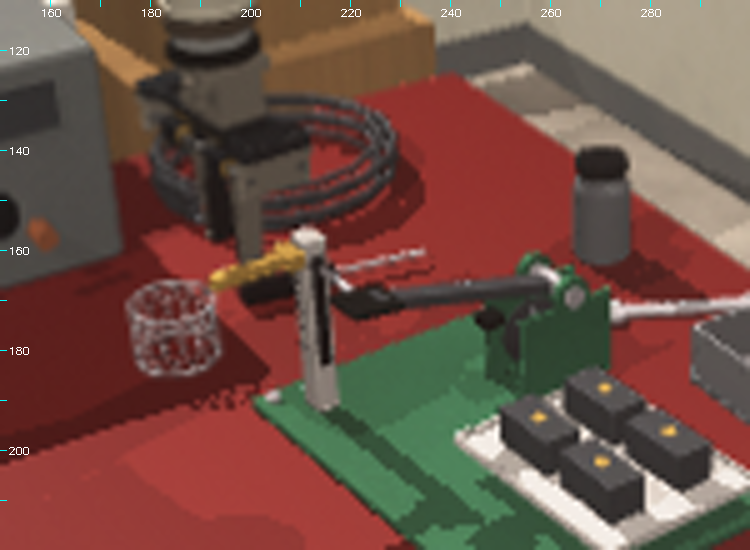

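{"fn": "drive_tool", "kwargs": {
  "motion": [
    [[0.15, 0, 1], [0, 0, 0], 0.45],
    [[0.15, 0, 2], [0, 0, 0], 0.45],
    [[0.15, 0, 3], [0, 0, 0], 0.45],
    [[0.15, 0, 4], [0, 0, 0], 0.45],
    [[0.15, 0, 4.3], [0, 0, 0], 0.45],
    [[0.15, 0, 4.3], [0, 0, 0], 0.35],
    [[0.15, 0, 4.3], [0, 0, 0], 0.25],
    [[0.15, 0, 4.3], [0, 0, 0], 0.05],
    [[0.15, 0, 4.3], [0, 0, 0], 0.05],
    [[0.15, 0, 4.3], [0, 0, 0], 0.05]
  ],
  "newtons": 20
}}

```text
t: 37.77
tcp_pos: [416.7, 226.8, 174.8]
eef_rot: [[-0.996, -0.089, 0.001], [-0.089, 0.996, 0.004], [-0.001, 0.004, -1.0]]
force: [-0.4, 6.3, -0.4]
grip_width: 0.152
```

{"fn": "drive_tool", "kwargs": {
  "motion": [
    [[0, 0, 0], [0, 0, 0], 0.05],
    [[0, 0, 0], [0, 0, 0], 0.05],
    [[0, 0, 0], [0, 0, 0], 0.05],
    [[0, 0, 0], [0, 0, 0], 0.05],
    [[0, 0, 0], [0, 0, 0], 0.05],
    [[0, 0, 0], [0, 0, 0], 0.05],
    [[0, 0, 0], [0, 0, 0], 0.05],
    [[0, 0, 0], [0, 0, 0], 0.05],
    [[0, 0, 0], [0, 0, 0], 0.05],
    [[0, 0, 0], [0, 0, 0], 0.05]
  ]
}}

```text
t: 38.6
tcp_pos: [416.7, 226.8, 174.8]
eef_rot: [[-0.996, -0.089, 0.001], [-0.089, 0.996, 0.004], [-0.002, 0.004, -1.0]]
force: [0.4, 6.7, -1.1]
grip_width: 0.146
```

```bash
python3 - <<'E'
from h import *
plan((417,225.5,175-64.4,95.5))
im=capture('side'); cv2.imwrite('pics/side17.png',im[:,:,::-1])
crop(im,180,140,250,190,11,'pics/s17.png',5)
E
```

```text
t 38.60 tcp [416.7 226.8 174.8] jaw 95.1 F [ 0.4  6.7 -1.1] g 0.146
  -> (417, 225.5, 110.6, 95.5) shift cm [-0.01 -0.16  6.42] turn [ 0.2  0.1 -0.4]
```

View pics/s17.png

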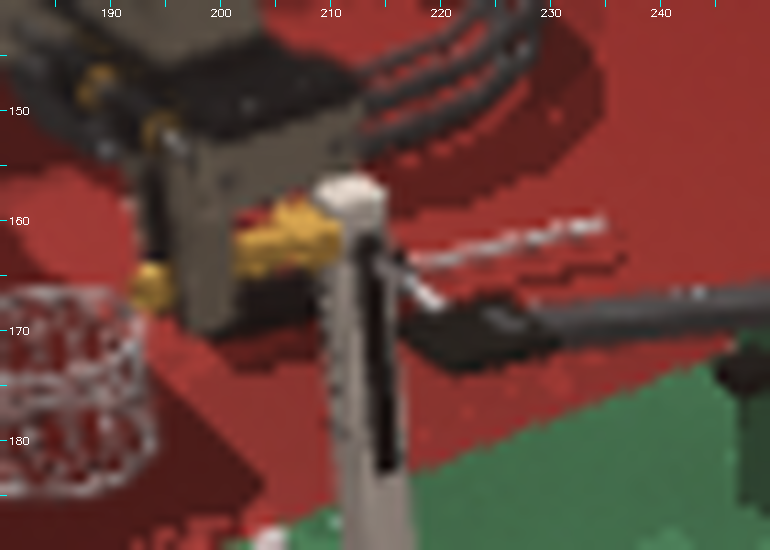

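{"fn": "drive_tool", "kwargs": {
  "motion": [
    [[0, 0.15, 0], [0, 0, 0], 0.05],
    [[0, 0.15, 0.5], [0, 0, 0], 0.05],
    [[0, 0.15, 1.2], [0, 0, 0], 0.05],
    [[0, 0.15, 1.9], [0, 0, 0], 0.05],
    [[0, 0.15, 2.6], [0, 0, 0], 0.05],
    [[0, 0.15, 3.3], [0, 0, 0], 0.05],
    [[0, 0.15, 4], [0, 0, 0], 0.05],
    [[0, 0.15, 4.7], [0, 0, 0], 0.05],
    [[0, 0.15, 5.2], [0, 0, 0], 0.05],
    [[0, 0.15, 5.5], [0, 0, 0], 0.05]
  ]
}}

```text
t: 39.48
tcp_pos: [416.6, 226.9, 118.6]
eef_rot: [[-0.996, -0.089, 0.001], [-0.089, 0.996, 0.001], [-0.001, 0.0, -1.0]]
force: [2.5, 3.8, 2.3]
grip_width: 0.148
```

{"fn": "drive_tool", "kwargs": {
  "motion": [
    [[0, 0, 0.2], [0, 0, 0], 0.05],
    [[0, 0, 0.4], [0, 0, 0], 0.05],
    [[0, 0, 0.6], [0, 0, 0], 0.05],
    [[0, 0, 0.8], [0, 0, 0], 0.05],
    [[0, 0, 0.9], [0, 0, 0], 0.05],
    [[0, 0, 0.9], [0, 0, 0], 0.05],
    [[0, 0, 0.9], [0, 0, 0], 0.05],
    [[0, 0, 0.9], [0, 0, 0], 0.05],
    [[0, 0, 0.9], [0, 0, 0], 0.05],
    [[0, 0, 0.9], [0, 0, 0], 0.05]
  ]
}}

```text
t: 40.32
tcp_pos: [416.6, 226.9, 110.2]
eef_rot: [[-0.996, -0.089, 0.001], [-0.089, 0.996, 0.0], [-0.001, 0.0, -1.0]]
force: [4.9, 4.7, 0.3]
grip_width: 0.149
```

```bash
python3 - <<'E'
from h import *
plan((417,225.5,110.5,95.5))
im=capture('side'); cv2.imwrite('pics/side18.png',im[:,:,::-1])
crop(im,180,150,250,200,11,'pics/s18.png',5)
E
```

```text
t 40.32 tcp [416.6 226.9 110.2] jaw 95.1 F [4.9 4.7 0.3] g 0.149
  -> (417, 225.5, 110.5, 95.5) shift cm [-0.03 -0.14 -0.03] turn [ 0.   0.1 -0.4]
```

View pics/s18.png

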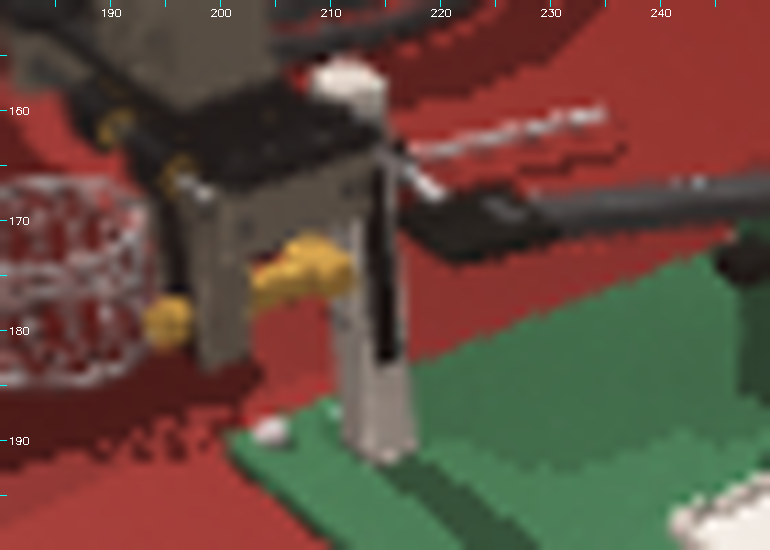

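{"fn": "drive_tool", "kwargs": {
  "motion": [
    [[0, 0, 0], [0, 0, 0], 0.2],
    [[0, 0, 0], [0, 0, 0], 0.3],
    [[0, 0, 0], [0, 0, 0], 0.4],
    [[0, 0, 0], [0, 0, 0], 0.45],
    [[0, 0, 0], [0, 0, 0], 0.45],
    [[0, 0, -1], [0, 0, 0], 0.45],
    [[0, 0, -4], [0, 0, 0], 0.45],
    [[0, 0, -8], [0, 0, 0], 0.45],
    [[0, 0, -12], [0, 0, 0], 0.45],
    [[0, 0, -15], [0, 0, 0], 0.45]
  ]
}}

```text
t: 41.2
tcp_pos: [416.7, 226.8, 264.4]
eef_rot: [[-0.996, -0.089, 0.004], [-0.089, 0.996, 0.001], [-0.004, 0.0, -1.0]]
force: [1.1, 0.1, 0.2]
grip_width: 0.45
```

```bash
python3 - <<'E'
from h import *
plan((592,22,200,5.5))
im=capture('side'); cv2.imwrite('pics/side19.png',im[:,:,::-1])
crop(im,180,150,250,200,11,'pics/s19.png',5)
im=capture('top'); cv2.imwrite('pics/top19.png',im[:,:,::-1])
crop(im,145,128,285,236,5,'pics/t19.png',10)
E
```

```text
t 41.20 tcp [416.7 226.8 264.4] jaw 95.1 F [1.1 0.1 0.2] g 0.450
  -> (592, 22, 200, 5.5) shift cm [-15.6  -21.97   6.49] turn [ 0.2  0.1 89.6]
```

View pics/s19.png

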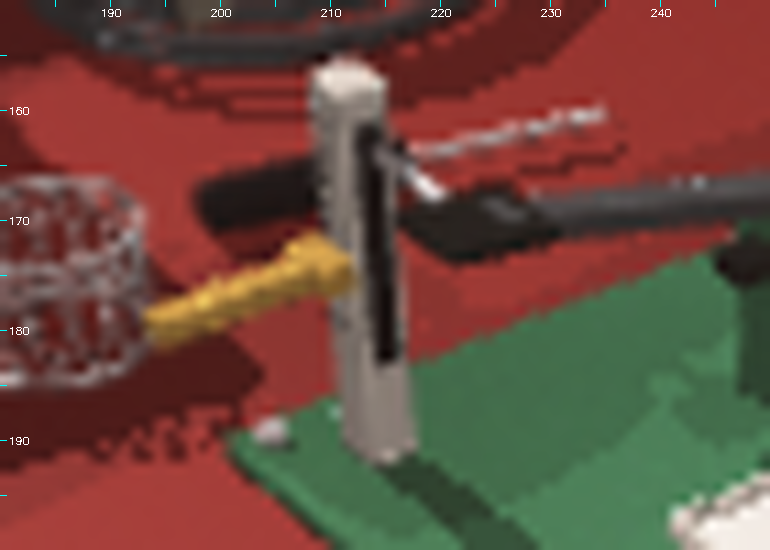

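View pics/t19.png

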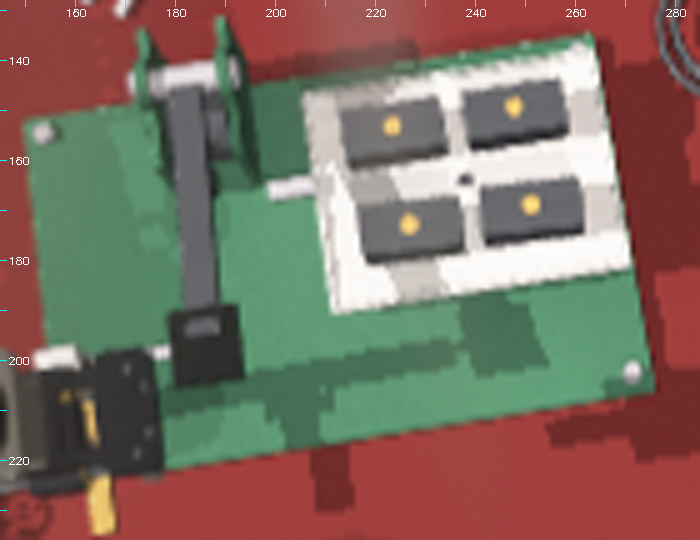

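```bash
python3 - <<'E'
from h import *
np.set_printoptions(precision=1,suppress=True)
for z in (100,104,107.5,111,172): print(z,(proj('side',[[395,223.5,z+6],[395,223.5,z-6]])+.5).ravel())
a=cv2.imread('pics/side11.png');b=cv2.imread('pics/side19.png')
# vertical shift via yellow mask of tongue rows per column
for im in(a,b):
    r=im[:,:,2].astype(int);bl=im[:,:,0].astype(int);g=im[:,:,1].astype(int)
    m=(r-bl>60)&(g-bl>25); m[:,:185]=0;m[:,216:]=0;m[:150]=0;m[195:]=0
    ys,xs=np.nonzero(m); print(xs.min(),xs.max(),[(c,ys[xs==c].mean().round(1)) for c in range(192,212,3) if (xs==c).any()])
def pr(z): return [ (proj('side',np.array([395,223.5,z])+t*np.array([.9954,.0958,0]))).ravel().round(1).tolist() for t in(0,20,40,60,80)]
print(pr(172));print(pr(107.4))
E
```

```text
100 [194.  180.  194.3 182.4]
104 [193.9 179.2 194.2 181.6]
107.5 [193.8 178.5 194.1 180.9]
111 [193.8 177.8 194.  180.2]
172 [192.2 165.4 192.5 167.8]
192 210 [(192, np.float64(165.5)), (195, np.float64(165.0)), (198, np.float64(163.5)), (201, np.float64(162.5)), (204, np.float64(161.0)), (207, np.float64(160.5)), (210, np.float64(161.0))]
193 211 [(195, np.float64(179.0)), (198, np.float64(177.5)), (201, np.float64(176.5)), (204, np.float64(175.5)), (207, np.float64(173.5)), (210, np.float64(174.0))]
[[191.9, 166.1], [196.0, 164.6], [200.1, 163.2], [204.2, 161.7], [208.2, 160.3]]
[[193.5, 179.2], [197.5, 177.7], [201.5, 176.2], [205.5, 174.7], [209.4, 173.2]]
```

{"fn": "drive_tool", "kwargs": {
  "motion": [
    [[-1.3, -1.8, 0], [0, 0, 7], 0.58],
    [[-2.8, -4, 0], [0, 0, 14], 0.58],
    [[-4.5, -6.3, 0], [0, 0, 21], 0.58],
    [[-6.2, -8.7, 0], [0, 0, 28], 0.58],
    [[-7.9, -11.1, 0], [0, 0, 35], 0.58],
    [[-9.6, -13.5, 0], [0, 0, 42], 0.58],
    [[-11.3, -15.9, 0], [0, 0, 49], 0.58],
    [[-13, -18.3, 0], [0, 0, 56], 0.58],
    [[-14.4, -20.3, 0], [0, 0, 63], 0.58],
    [[-15.6, -22, 0], [0, 0, 70], 0.58]
  ]
}}

```text
t: 42.13
tcp_pos: [591.7, 19.8, 259.5]
eef_rot: [[-0.418, 0.908, -0.001], [0.908, 0.418, -0.0], [0.0, -0.001, -1.0]]
force: [0.0, -0.6, -1.0]
grip_width: 0.578
```

```bash
python3 - <<'E'
from h import *
plan((592,20.5,130,5.5))
E
```

```text
t 42.13 tcp [591.7  19.8 259.5] jaw 24.7 F [ 0.  -0.6 -1. ] g 0.578
  -> (592, 20.5, 130, 5.5) shift cm [ 0.04  0.07 12.95] turn [-0.1 -0.  19.2]
```

{"fn": "drive_tool", "kwargs": {
  "motion": [
    [[0, 0.1, 1], [0, 0, 7], 0.58],
    [[0, 0.1, 4], [0, 0, 14], 0.58],
    [[0, 0.1, 8], [0, 0, 19.3], 0.58],
    [[0, 0.1, 12], [0, 0, 19.3], 0.58],
    [[0, 0.1, 13.5], [0, 0, 19.3], 0.58],
    [[0, 0.1, 13.5], [0, 0, 19.3], 0.58],
    [[0, 0.1, 13.5], [0, 0, 19.3], 0.58],
    [[0, 0.1, 13.5], [0, 0, 19.3], 0.58],
    [[0, 0.1, 13.5], [0, 0, 19.3], 0.58],
    [[0, 0.1, 13.5], [0, 0, 19.3], 0.58]
  ]
}}

```text
t: 42.97
tcp_pos: [593.6, 21.7, 127.5]
eef_rot: [[-0.101, 0.995, 0.004], [0.995, 0.101, -0.001], [-0.001, 0.004, -1.0]]
force: [0.7, 0.1, 0.2]
grip_width: 0.58
```

```bash
python3 - <<'E'
from h import *
plan((592,20.5,70,5.5))
crop(capture('side'),230,140,320,215,8,'pics/s20.png',10)
E
```

```text
t 42.97 tcp [593.6  21.7 127.5] jaw 5.8 F [0.7 0.1 0.2] g 0.580
  -> (592, 20.5, 70, 5.5) shift cm [-0.1  -0.19  5.74] turn [0.2 0.1 0.3]
```

View pics/s20.png

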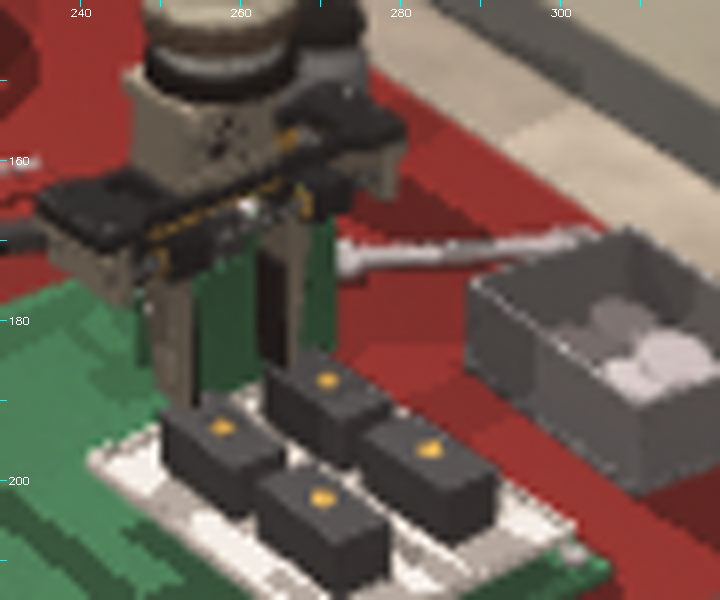

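{"fn": "drive_tool", "kwargs": {
  "motion": [
    [[-0.1, -0.2, 0.5], [0, 0, 0], 0.58],
    [[-0.1, -0.2, 1.5], [0, 0, 0], 0.58],
    [[-0.1, -0.2, 2.7], [0, 0, 0], 0.58],
    [[-0.1, -0.2, 4], [0, 0, 0], 0.58],
    [[-0.1, -0.2, 5], [0, 0, 0], 0.58],
    [[-0.1, -0.2, 5.7], [0, 0, 0], 0.58],
    [[-0.1, -0.2, 5.7], [0, 0, 0], 0.58],
    [[-0.1, -0.2, 5.7], [0, 0, 0], 0.3],
    [[-0.1, -0.2, 5.7], [0, 0, 0], 0.3],
    [[-0.1, -0.2, 5.7], [0, 0, 0], 0.3]
  ],
  "newtons": 30
}}

```text
t: 43.85
tcp_pos: [590.9, 20.6, 69.0]
eef_rot: [[-0.101, 0.995, 0.002], [0.995, 0.101, -0.0], [-0.0, 0.001, -1.0]]
force: [-0.5, -0.3, -0.0]
grip_width: 0.398
```

{"fn": "drive_tool", "kwargs": {
  "motion": [
    [[0, 0, 0], [0, 0, 0], 0.3],
    [[0, 0, 0], [0, 0, 0], 0.3],
    [[0, 0, 0], [0, 0, 0], 0.3],
    [[0, 0, 0], [0, 0, 0], 0.3],
    [[0, 0, -0.5], [0, 0, 0], 0.3],
    [[0, 0, -1.2], [0, 0, 0], 0.3],
    [[0, 0, -2.5], [0, 0, 0], 0.3],
    [[0, 0, -4.5], [0, 0, 0], 0.3],
    [[0, 0, -7], [0, 0, 0], 0.3],
    [[0, 0, -9], [0, 0, 0], 0.3]
  ]
}}

```text
t: 44.68
tcp_pos: [589.8, 20.8, 159.9]
eef_rot: [[-0.101, 0.995, -0.001], [0.995, 0.101, 0.0], [0.0, -0.001, -1.0]]
force: [0.8, -0.9, -3.9]
grip_width: 0.395
```

```bash
python3 - <<'E'
from h import *
plan((504.5,-288.5,150,-10.5),(504.5,-288.5,80,-10.5))
crop(capture('side'),150,130,400,310,3,'pics/s21.png',20)
E
```

```text
t 44.68 tcp [589.8  20.8 159.9] jaw 5.8 F [ 0.8 -0.9 -3.9] g 0.395
  -> (504.5, -288.5, 150, -10.5) shift cm [-29.91 -11.62   1.  ] turn [-0.  -0.  16.3]
  -> (504.5, -288.5, 80, -10.5) shift cm [-29.91 -11.62   8.  ] turn [-0.  -0.  16.3]
```

View pics/s21.png

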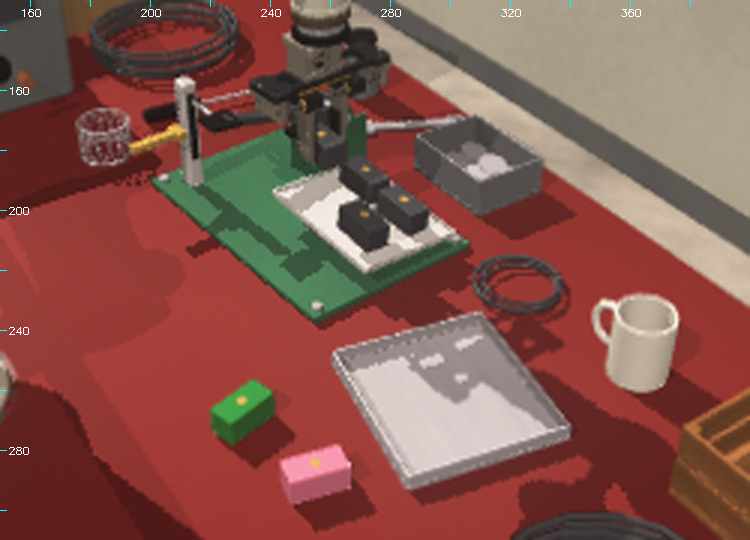

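{"fn": "drive_tool", "kwargs": {
  "motion": [
    [[-3, -1.2, 0], [0, 0, 1.8], 0.3],
    [[-6.5, -2.5, 0], [0, 0, 3.8], 0.3],
    [[-10, -3.9, 0], [0, 0, 5.8], 0.3],
    [[-13.5, -5.3, 0], [0, 0, 7.8], 0.3],
    [[-17, -6.6, 0], [0, 0, 9.8], 0.3],
    [[-20.5, -8, 0], [0, 0, 11.8], 0.3],
    [[-24, -9.3, 1], [0, 0, 13.8], 0.3],
    [[-27.5, -10.7, 3], [0, 0, 15.5], 0.3],
    [[-29.9, -11.6, 5], [0, 0, 16.3], 0.3],
    [[-29.9, -11.6, 7], [0, 0, 16.3], 0.3]
  ]
}}

```text
t: 45.57
tcp_pos: [503.5, -293.7, 87.7]
eef_rot: [[0.187, 0.982, 0.0], [0.982, -0.187, -0.003], [-0.003, 0.001, -1.0]]
force: [0.1, -0.1, -5.6]
grip_width: 0.393
```

{"fn": "drive_tool", "kwargs": {
  "motion": [
    [[0, 0, 0.5], [0, 0, 0], 0.3],
    [[0, 0, 1], [0, 0, 0], 0.3],
    [[0, 0, 1.5], [0, 0, 0], 0.3],
    [[0, 0, 2], [0, 0, 0], 0.3],
    [[0, 0, 2.5], [0, 0, 0], 0.3],
    [[0, 0, 3], [0, 0, 0], 0.3],
    [[0, 0, 3], [0, 0, 0], 0.3],
    [[0, 0, 3], [0, 0, 0], 0.3],
    [[0, 0, 3], [0, 0, 0], 0.3],
    [[0, 0, 3], [0, 0, 0], 0.3]
  ]
}}

```text
t: 46.4
tcp_pos: [505.5, -288.7, 58.7]
eef_rot: [[0.182, 0.983, 0.001], [0.983, -0.182, -0.001], [-0.0, 0.001, -1.0]]
force: [-0.1, 0.6, -4.4]
grip_width: 0.396
```

```bash
python3 - <<'E'
from h import *
plan((504.5,-288.5,32,-10.5))
crop(capture('side'),250,210,370,300,6,'pics/s22.png',10)
E
```

```text
t 46.40 tcp [ 505.5 -288.7   58.7] jaw -10.5 F [-0.1  0.6 -4.4] g 0.396
  -> (504.5, -288.5, 32, -10.5) shift cm [ 0.   -0.11  2.67] turn [0. 0. 0.]
```

View pics/s22.png

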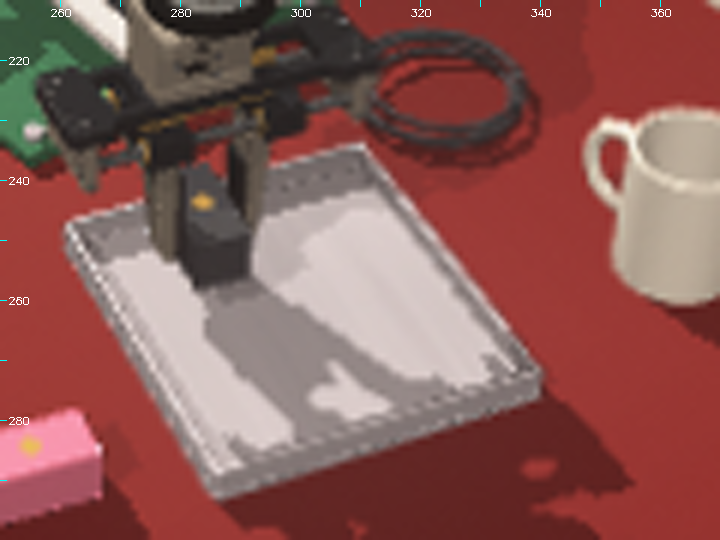

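{"fn": "drive_tool", "kwargs": {
  "motion": [
    [[0, -0.1, 0.5], [0, 0, 0], 0.3],
    [[0, -0.1, 1], [0, 0, 0], 0.3],
    [[0, -0.1, 1.5], [0, 0, 0], 0.3],
    [[0, -0.1, 2], [0, 0, 0], 0.3],
    [[0, -0.1, 2.3], [0, 0, 0], 0.3],
    [[0, -0.1, 2.5], [0, 0, 0], 0.3],
    [[0, -0.1, 2.6], [0, 0, 0], 0.3],
    [[0, -0.1, 2.6], [0, 0, 0], 0.3],
    [[0, -0.1, 2.6], [0, 0, 0], 0.3],
    [[0, -0.1, 2.6], [0, 0, 0], 0.3]
  ]
}}

```text
t: 47.28
tcp_pos: [504.0, -288.2, 33.0]
eef_rot: [[0.182, 0.983, -0.001], [0.983, -0.182, 0.001], [0.0, -0.001, -1.0]]
force: [-4.4, 2.9, 4.4]
grip_width: 0.396
```

Contact with the floor (force rose from -4.4 to +4.4 N). Release.

{"fn": "drive_tool", "kwargs": {
  "motion": [
    [[0, 0, 0], [0, 0, 0], 0.42],
    [[0, 0, 0], [0, 0, 0], 0.46],
    [[0, 0, 0], [0, 0, 0], 0.5],
    [[0, 0, 0], [0, 0, 0], 0.55],
    [[0, 0, 0], [0, 0, 0], 0.58],
    [[0, 0, 0], [0, 0, 0], 0.58],
    [[0, 0, -1], [0, 0, 0], 0.58],
    [[0, 0, -4], [0, 0, 0], 0.58],
    [[0, 0, -8], [0, 0, 0], 0.58],
    [[0, 0, -12], [0, 0, 0], 0.58]
  ]
}}

```text
t: 48.12
tcp_pos: [503.5, -287.6, 153.3]
eef_rot: [[0.182, 0.983, -0.002], [0.983, -0.182, 0.001], [0.001, -0.002, -1.0]]
force: [0.3, -0.2, 0.6]
grip_width: 0.58
```

```bash
python3 - <<'E'
from h import *
plan((670,-55,150,5.5),(670,-55,120,5.5))
im=capture('top')
crop(im,150,110,400,260,3,'pics/t23.png',20)
cv2.imwrite('pics/op23.png',ortho(im,'top',82,520,740,-140,100,2)[:,:,::-1])
E
```

```text
t 48.12 tcp [ 503.5 -287.6  153.3] jaw -10.5 F [ 0.3 -0.2  0.6] g 0.580
  -> (670, -55, 150, 5.5) shift cm [25.9  12.14  0.34] turn [ -0.1  -0.1 -16. ]
  -> (670, -55, 120, 5.5) shift cm [25.9  12.15  3.34] turn [ -0.1  -0.1 -16. ]
```

View pics/t23.png

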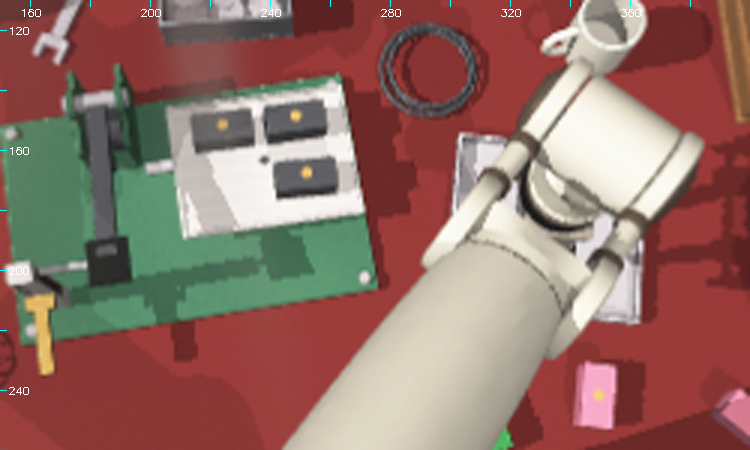

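View pics/op23.png

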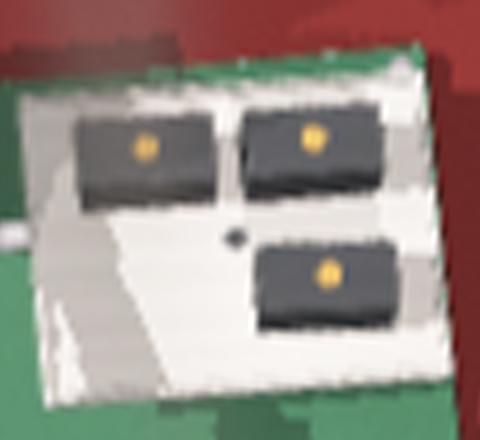

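{"fn": "drive_tool", "kwargs": {
  "motion": [
    [[3.2, 1.5, 0], [0, 0, -2], 0.58],
    [[6.5, 3, 0], [0, 0, -4], 0.58],
    [[9.8, 4.6, 0], [0, 0, -6], 0.58],
    [[13, 6.1, 0], [0, 0, -8], 0.58],
    [[16.3, 7.6, 0], [0, 0, -10], 0.58],
    [[19.5, 9.1, 0], [0, 0, -12], 0.58],
    [[22.7, 10.6, 0.5], [0, 0, -14], 0.58],
    [[25, 11.7, 1.5], [0, 0, -16], 0.58],
    [[25.9, 12.1, 2.5], [0, 0, -16], 0.58],
    [[25.9, 12.1, 3], [0, 0, -16], 0.58]
  ]
}}

```text
t: 49.0
tcp_pos: [670.4, -53.6, 120.8]
eef_rot: [[-0.098, 0.995, -0.001], [0.995, 0.098, 0.001], [0.001, -0.001, -1.0]]
force: [0.4, -0.8, 0.5]
grip_width: 0.58
```

{"fn": "drive_tool", "kwargs": {
  "motion": [
    [[0, 0, 0], [0, 0, 0], 0.58],
    [[0, 0, 0], [0, 0, 0], 0.58],
    [[0, 0, 0], [0, 0, 0], 0.58],
    [[0, 0, 0], [0, 0, 0], 0.58],
    [[0, 0, 0], [0, 0, 0], 0.58],
    [[0, 0, 0], [0, 0, 0], 0.58],
    [[0, 0, 0], [0, 0, 0], 0.58],
    [[0, 0, 0], [0, 0, 0], 0.58],
    [[0, 0, 0], [0, 0, 0], 0.58],
    [[0, 0, 0], [0, 0, 0], 0.58]
  ]
}}

```text
t: 49.83
tcp_pos: [670.3, -55.6, 122.2]
eef_rot: [[-0.096, 0.995, -0.0], [0.995, 0.096, 0.0], [0.0, -0.0, -1.0]]
force: [0.5, 0.2, 0.2]
grip_width: 0.582
```

```bash
python3 - <<'E'
from h import *
plan((669.5,-55,69,5.5))
crop(capture('side'),230,140,320,215,8,'pics/s24.png',10)
E
```

```text
t 49.83 tcp [670.3 -55.6 122.2] jaw 5.5 F [0.5 0.2 0.2] g 0.582
  -> (669.5, -55, 69, 5.5) shift cm [ 0.07 -0.07  5.32] turn [-0. -0.  0.]
```

View pics/s24.png

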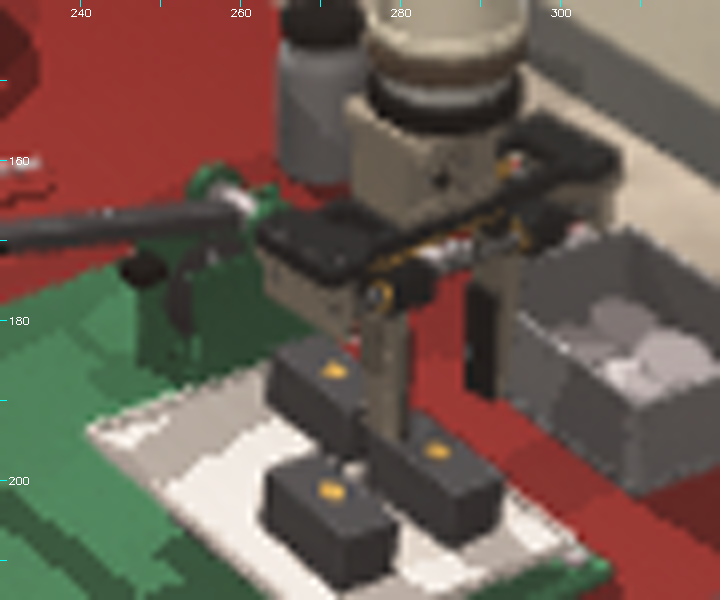

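{"fn": "drive_tool", "kwargs": {
  "motion": [
    [[0, -0.1, 0.5], [0, 0, 0], 0.58],
    [[0, -0.1, 1.5], [0, 0, 0], 0.58],
    [[0, -0.1, 2.5], [0, 0, 0], 0.58],
    [[0, -0.1, 3.5], [0, 0, 0], 0.58],
    [[0, -0.1, 4.5], [0, 0, 0], 0.58],
    [[0, -0.1, 5.2], [0, 0, 0], 0.58],
    [[0, -0.1, 5.2], [0, 0, 0], 0.58],
    [[0, -0.1, 5.2], [0, 0, 0], 0.3],
    [[0, -0.1, 5.2], [0, 0, 0], 0.3],
    [[0, -0.1, 5.2], [0, 0, 0], 0.3]
  ]
}}

```text
t: 50.72
tcp_pos: [670.4, -56.0, 71.3]
eef_rot: [[-0.096, 0.995, 0.003], [0.995, 0.096, -0.001], [-0.001, 0.003, -1.0]]
force: [1.4, 1.5, -0.6]
grip_width: 0.396
```

{"fn": "drive_tool", "kwargs": {
  "motion": [
    [[0, 0, 0], [0, 0, 0], 0.3],
    [[0, 0, 0], [0, 0, 0], 0.3],
    [[0, 0, 0], [0, 0, 0], 0.3],
    [[0, 0, 0], [0, 0, 0], 0.3],
    [[0, 0, -0.5], [0, 0, 0], 0.3],
    [[0, 0, -1.2], [0, 0, 0], 0.3],
    [[0, 0, -2.5], [0, 0, 0], 0.3],
    [[0, 0, -4.5], [0, 0, 0], 0.3],
    [[0, 0, -7], [0, 0, 0], 0.3],
    [[0, 0, -9], [0, 0, 0], 0.3]
  ]
}}

```text
t: 51.55
tcp_pos: [668.4, -55.4, 161.5]
eef_rot: [[-0.096, 0.995, -0.002], [0.995, 0.096, 0.001], [0.001, -0.002, -1.0]]
force: [0.9, 0.0, -4.3]
grip_width: 0.402
```

```bash
python3 - <<'E'
from h import *
plan((586,-303.5,150,-10.5),(586,-303.5,70,-10.5))
crop(capture('side'),150,130,400,310,3,'pics/s25.png',20)
E
```

```text
t 51.55 tcp [668.4 -55.4 161.5] jaw 5.5 F [ 0.9  0.  -4.3] g 0.402
  -> (586, -303.5, 150, -10.5) shift cm [-23.9  -10.58   1.15] turn [-0.1 -0.  16. ]
  -> (586, -303.5, 70, -10.5) shift cm [-23.91 -10.57   9.15] turn [-0.1 -0.  16. ]
```

View pics/s25.png

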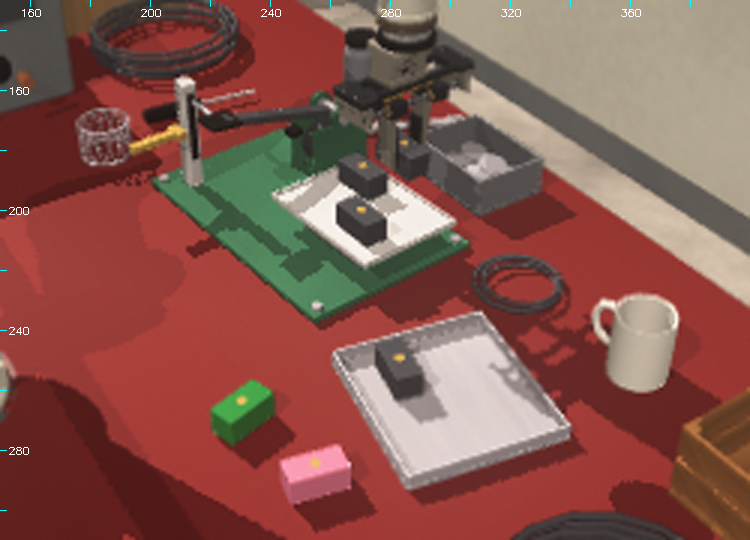

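{"fn": "drive_tool", "kwargs": {
  "motion": [
    [[-3, -1.3, 0], [0, 0, 2], 0.3],
    [[-6.3, -2.8, 0], [0, 0, 4], 0.3],
    [[-9.6, -4.2, 0], [0, 0, 6], 0.3],
    [[-12.9, -5.7, 0], [0, 0, 8], 0.3],
    [[-16.2, -7.2, 0], [0, 0, 10], 0.3],
    [[-19.5, -8.6, 1], [0, 0, 12.5], 0.3],
    [[-22, -9.7, 3], [0, 0, 15], 0.3],
    [[-23.9, -10.6, 6], [0, 0, 16], 0.3],
    [[-23.9, -10.6, 8], [0, 0, 16], 0.3],
    [[-23.9, -10.6, 9], [0, 0, 16], 0.3]
  ]
}}

```text
t: 52.43
tcp_pos: [583.3, -303.1, 65.5]
eef_rot: [[0.184, 0.983, -0.007], [0.983, -0.184, 0.005], [0.004, -0.007, -1.0]]
force: [-0.2, 1.7, -5.6]
grip_width: 0.39
```

{"fn": "drive_tool", "kwargs": {
  "motion": [
    [[0, 0, 0.5], [0, 0, 0], 0.3],
    [[0, 0, 0.8], [0, 0, 0], 0.3],
    [[0, 0, 0.8], [0, 0, 0], 0.3],
    [[0, 0, 0.8], [0, 0, 0], 0.3],
    [[0, 0, 0.8], [0, 0, 0], 0.3],
    [[0, 0, 0.8], [0, 0, 0], 0.3],
    [[0, 0, 0.8], [0, 0, 0], 0.3],
    [[0, 0, 0.8], [0, 0, 0], 0.3],
    [[0, 0, 0.8], [0, 0, 0], 0.3],
    [[0, 0, 0.8], [0, 0, 0], 0.3]
  ]
}}

```text
t: 53.27
tcp_pos: [586.8, -303.8, 62.3]
eef_rot: [[0.182, 0.983, 0.0], [0.983, -0.182, -0.0], [-0.0, 0.0, -1.0]]
force: [-1.2, -1.0, -5.3]
grip_width: 0.393
```

```bash
python3 - <<'E'
from h import *
plan((586,-303.5,35,-10.5))
crop(capture('side'),250,210,370,300,6,'pics/s26.png',10)
E
```

```text
t 53.27 tcp [ 586.8 -303.8   62.3] jaw -10.5 F [-1.2 -1.  -5.3] g 0.393
  -> (586, -303.5, 35, -10.5) shift cm [ 0.02 -0.09  2.73] turn [0. 0. 0.]
```

View pics/s26.png

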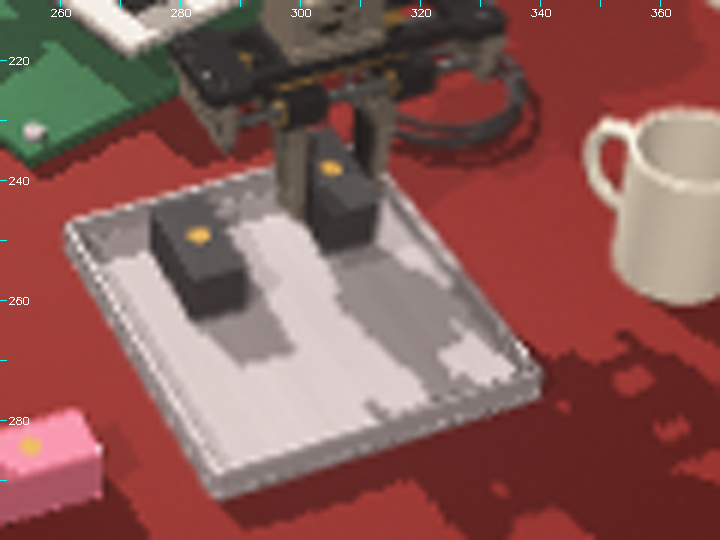

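{"fn": "drive_tool", "kwargs": {
  "motion": [
    [[0, -0.1, 0.5], [0, 0, 0], 0.3],
    [[0, -0.1, 1], [0, 0, 0], 0.3],
    [[0, -0.1, 1.5], [0, 0, 0], 0.3],
    [[0, -0.1, 2], [0, 0, 0], 0.3],
    [[0, -0.1, 2.3], [0, 0, 0], 0.3],
    [[0, -0.1, 2.5], [0, 0, 0], 0.3],
    [[0, -0.1, 2.7], [0, 0, 0], 0.3],
    [[0, -0.1, 2.7], [0, 0, 0], 0.3],
    [[0, -0.1, 2.7], [0, 0, 0], 0.3],
    [[0, -0.1, 2.7], [0, 0, 0], 0.3]
  ]
}}

```text
t: 54.15
tcp_pos: [586.1, -303.3, 36.3]
eef_rot: [[0.182, 0.983, 0.0], [0.983, -0.182, 0.0], [0.0, -0.0, -1.0]]
force: [-3.4, 5.2, 3.6]
grip_width: 0.39
```

{"fn": "drive_tool", "kwargs": {
  "motion": [
    [[0, 0, 0], [0, 0, 0], 0.42],
    [[0, 0, 0], [0, 0, 0], 0.46],
    [[0, 0, 0], [0, 0, 0], 0.5],
    [[0, 0, 0], [0, 0, 0], 0.55],
    [[0, 0, 0], [0, 0, 0], 0.58],
    [[0, 0, 0], [0, 0, 0], 0.58],
    [[0, 0, -1], [0, 0, 0], 0.58],
    [[0, 0, -4], [0, 0, 0], 0.58],
    [[0, 0, -8], [0, 0, 0], 0.58],
    [[0, 0, -11], [0, 0, 0], 0.58]
  ]
}}

```text
t: 54.98
tcp_pos: [586.2, -303.9, 148.4]
eef_rot: [[0.182, 0.983, 0.001], [0.983, -0.182, -0.001], [-0.001, 0.002, -1.0]]
force: [0.3, -0.6, 0.5]
grip_width: 0.579
```

```bash
python3 - <<'E'
from h import *
plan((598.5,-62,120,5.5))
im=capture('top')
crop(im,150,110,400,260,3,'pics/t27.png',20)
E
```

```text
t 54.98 tcp [ 586.2 -303.9  148.4] jaw -10.5 F [ 0.3 -0.6  0.5] g 0.579
  -> (598.5, -62, 120, 5.5) shift cm [24.01 -3.19  2.81] turn [  0.1   0.1 -16. ]
```

View pics/t27.png

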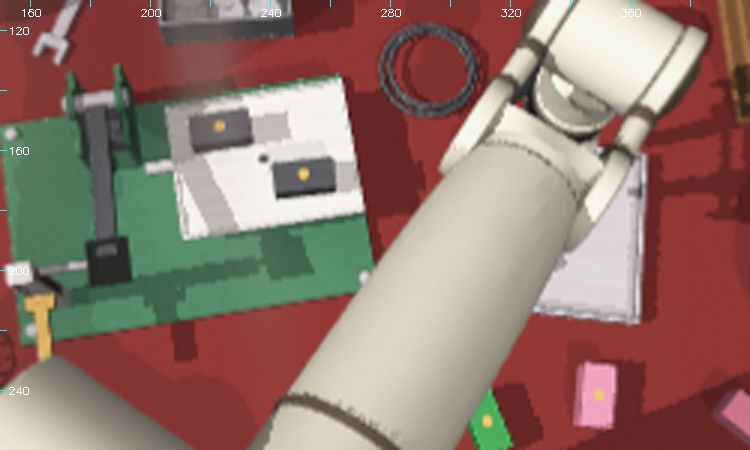

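{"fn": "drive_tool", "kwargs": {
  "motion": [
    [[3, -0.4, 0], [0, 0, -2], 0.58],
    [[6, -0.8, 0], [0, 0, -4], 0.58],
    [[9, -1.2, 0], [0, 0, -6], 0.58],
    [[12, -1.6, 0], [0, 0, -8], 0.58],
    [[15, -2, 0], [0, 0, -10], 0.58],
    [[18, -2.4, 0], [0, 0, -12], 0.58],
    [[21, -2.8, 0.5], [0, 0, -14], 0.58],
    [[23.2, -3.1, 1.2], [0, 0, -16], 0.58],
    [[24, -3.2, 2], [0, 0, -16], 0.58],
    [[24, -3.2, 2.3], [0, 0, -16], 0.58]
  ]
}}

```text
t: 55.87
tcp_pos: [597.4, -60.1, 121.2]
eef_rot: [[-0.098, 0.995, -0.001], [0.995, 0.098, 0.0], [0.001, -0.001, -1.0]]
force: [-0.0, 0.0, -0.1]
grip_width: 0.578
```

{"fn": "drive_tool", "kwargs": {
  "motion": [
    [[0, 0, 0], [0, 0, 0], 0.58],
    [[0, 0, 0], [0, 0, 0], 0.58],
    [[0, 0, 0], [0, 0, 0], 0.58],
    [[0, 0, 0], [0, 0, 0], 0.58],
    [[0, 0, 0], [0, 0, 0], 0.58],
    [[0, 0, 0], [0, 0, 0], 0.58],
    [[0, 0, 0], [0, 0, 0], 0.58],
    [[0, 0, 0], [0, 0, 0], 0.58],
    [[0, 0, 0], [0, 0, 0], 0.58],
    [[0, 0, 0], [0, 0, 0], 0.58]
  ]
}}

```text
t: 56.7
tcp_pos: [598.0, -61.8, 122.2]
eef_rot: [[-0.096, 0.995, -0.0], [0.995, 0.096, 0.0], [0.0, -0.0, -1.0]]
force: [1.2, 0.2, 0.2]
grip_width: 0.579
```

```bash
python3 - <<'E'
from h import *
plan((598.5,-62,80,5.5))
crop(capture('side'),230,140,320,215,8,'pics/s28.png',10)
E
```

```text
t 56.70 tcp [598.  -61.8 122.2] jaw 5.5 F [1.2 0.2 0.2] g 0.579
  -> (598.5, -62, 80, 5.5) shift cm [-0.03  0.05  4.22] turn [-0. -0.  0.]
```

View pics/s28.png

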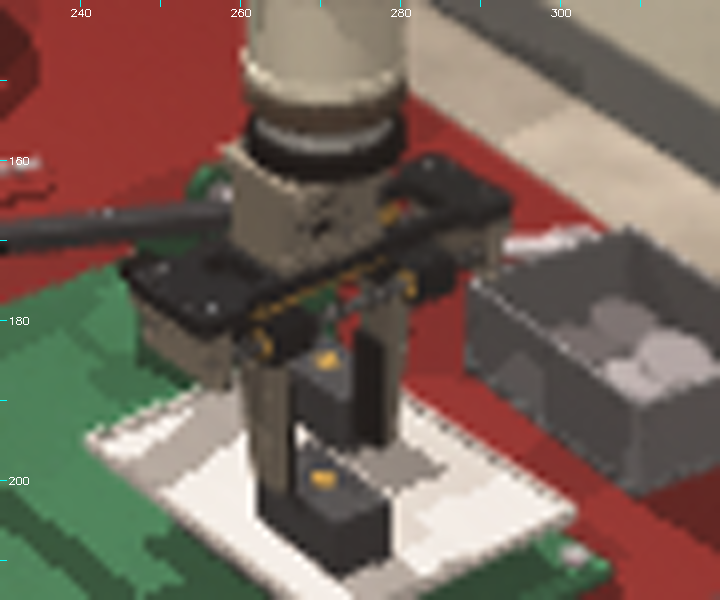

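{"fn": "drive_tool", "kwargs": {
  "motion": [
    [[0, 0.05, 0.5], [0, 0, 0], 0.58],
    [[0, 0.05, 1.3], [0, 0, 0], 0.58],
    [[0, 0.05, 2.2], [0, 0, 0], 0.58],
    [[0, 0.05, 3], [0, 0, 0], 0.58],
    [[0, 0.05, 3.7], [0, 0, 0], 0.58],
    [[0, 0.05, 4.2], [0, 0, 0], 0.58],
    [[0, 0.05, 4.2], [0, 0, 0], 0.58],
    [[0, 0.05, 4.2], [0, 0, 0], 0.3],
    [[0, 0.05, 4.2], [0, 0, 0], 0.3],
    [[0, 0.05, 4.2], [0, 0, 0], 0.3]
  ]
}}

```text
t: 57.58
tcp_pos: [598.9, -61.9, 80.8]
eef_rot: [[-0.096, 0.995, 0.001], [0.995, 0.096, -0.0], [-0.0, 0.001, -1.0]]
force: [0.3, -0.5, -0.5]
grip_width: 0.392
```

{"fn": "drive_tool", "kwargs": {
  "motion": [
    [[0, 0, 0], [0, 0, 0], 0.3],
    [[0, 0, 0], [0, 0, 0], 0.3],
    [[0, 0, 0], [0, 0, 0], 0.3],
    [[0, 0, 0], [0, 0, 0], 0.3],
    [[0, 0, -0.5], [0, 0, 0], 0.3],
    [[0, 0, -1.2], [0, 0, 0], 0.3],
    [[0, 0, -2.5], [0, 0, 0], 0.3],
    [[0, 0, -4.5], [0, 0, 0], 0.3],
    [[0, 0, -7], [0, 0, 0], 0.3],
    [[0, 0, -8], [0, 0, 0], 0.3]
  ]
}}

```text
t: 58.42
tcp_pos: [599.8, -62.1, 164.2]
eef_rot: [[-0.096, 0.995, 0.004], [0.995, 0.096, -0.001], [-0.002, 0.004, -1.0]]
force: [0.3, -0.9, -4.1]
grip_width: 0.399
```

```bash
python3 - <<'E'
from h import *
plan((485,-384.5,150,-10.5),(485,-384.5,70,-10.5))
crop(capture('side'),150,130,400,310,3,'pics/s29.png',20)
E
```

```text
t 58.42 tcp [599.8 -62.1 164.2] jaw 5.5 F [ 0.3 -0.9 -4.1] g 0.399
  -> (485, -384.5, 150, -10.5) shift cm [-30.98 -14.54   1.41] turn [ 0.3  0.1 16. ]
  -> (485, -384.5, 70, -10.5) shift cm [-30.97 -14.58   9.41] turn [ 0.3  0.1 16. ]
```

View pics/s29.png

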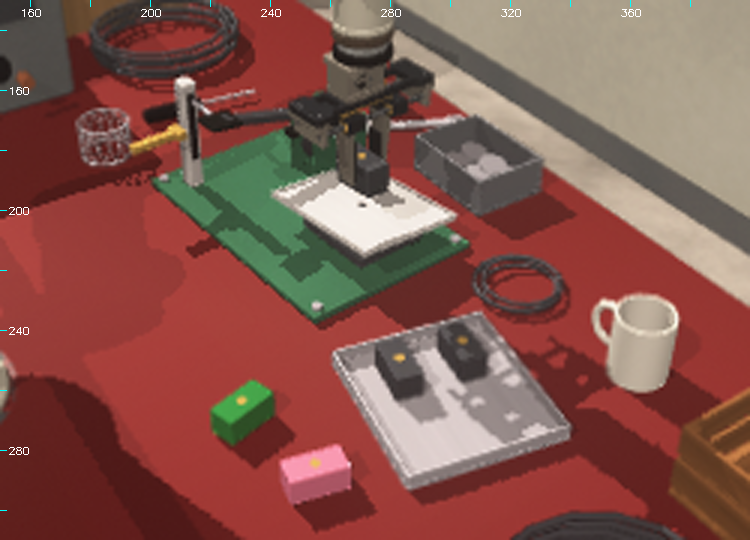

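{"fn": "drive_tool", "kwargs": {
  "motion": [
    [[-3, -1.4, 0], [0, 0, 1.6], 0.3],
    [[-6.6, -3.1, 0], [0, 0, 3.4], 0.3],
    [[-10.2, -4.8, 0], [0, 0, 5.2], 0.3],
    [[-13.8, -6.5, 0], [0, 0, 7], 0.3],
    [[-17.4, -8.2, 0], [0, 0, 9], 0.3],
    [[-21, -9.9, 0], [0, 0, 11], 0.3],
    [[-24.6, -11.6, 0], [0, 0, 13], 0.3],
    [[-28, -13.2, 0], [0, 0, 15], 0.3],
    [[-30.5, -14.4, 1], [0, 0, 16], 0.3],
    [[-31, -14.6, 3], [0, 0, 16], 0.3]
  ]
}}

```text
t: 59.3
tcp_pos: [481.9, -390.6, 132.2]
eef_rot: [[0.187, 0.982, 0.003], [0.982, -0.187, -0.007], [-0.006, 0.004, -1.0]]
force: [0.1, 0.3, -4.2]
grip_width: 0.396
```

{"fn": "drive_tool", "kwargs": {
  "motion": [
    [[0, 0, 1], [0, 0, 0], 0.3],
    [[0, 0, 2.5], [0, 0, 0], 0.3],
    [[0, 0, 4], [0, 0, 0], 0.3],
    [[0, 0, 5.5], [0, 0, 0], 0.3],
    [[0, 0, 6.5], [0, 0, 0], 0.3],
    [[0, 0, 6.5], [0, 0, 0], 0.3],
    [[0, 0, 6.5], [0, 0, 0], 0.3],
    [[0, 0, 6.5], [0, 0, 0], 0.3],
    [[0, 0, 6.5], [0, 0, 0], 0.3],
    [[0, 0, 6.5], [0, 0, 0], 0.3]
  ]
}}

```text
t: 60.13
tcp_pos: [483.6, -384.9, 66.4]
eef_rot: [[0.182, 0.983, 0.001], [0.983, -0.182, -0.002], [-0.001, 0.002, -1.0]]
force: [0.8, -1.1, -4.1]
grip_width: 0.391
```

```bash
python3 - <<'E'
from h import *
plan((485,-384.5,35,-10.5))
crop(capture('side'),250,210,370,300,6,'pics/s30.png',10)
E
```

```text
t 60.13 tcp [ 483.6 -384.9   66.4] jaw -10.5 F [ 0.8 -1.1 -4.1] g 0.391
  -> (485, -384.5, 35, -10.5) shift cm [0.07 0.13 3.14] turn [0.1 0.1 0. ]
```

View pics/s30.png

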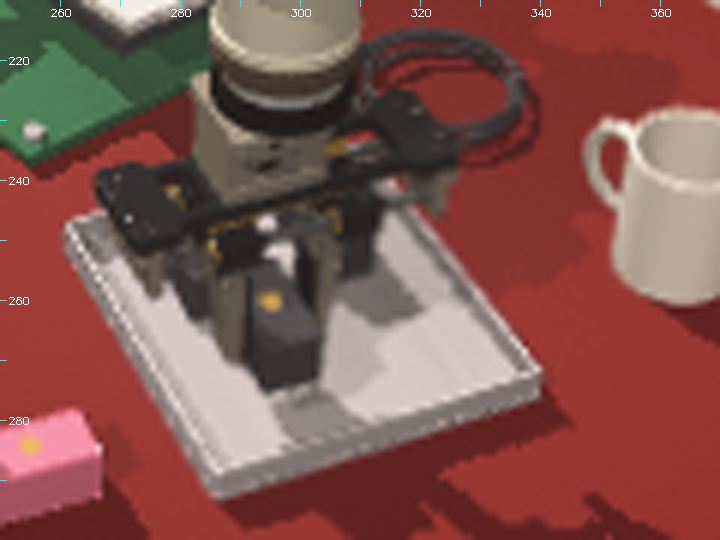

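{"fn": "drive_tool", "kwargs": {
  "motion": [
    [[0.1, 0.1, 0.5], [0, 0, 0], 0.3],
    [[0.1, 0.1, 1], [0, 0, 0], 0.3],
    [[0.1, 0.1, 1.6], [0, 0, 0], 0.3],
    [[0.1, 0.1, 2.2], [0, 0, 0], 0.3],
    [[0.1, 0.1, 2.6], [0, 0, 0], 0.3],
    [[0.1, 0.1, 2.9], [0, 0, 0], 0.3],
    [[0.1, 0.1, 3.1], [0, 0, 0], 0.3],
    [[0.1, 0.1, 3.2], [0, 0, 0], 0.3],
    [[0.1, 0.1, 3.2], [0, 0, 0], 0.3],
    [[0.1, 0.1, 3.2], [0, 0, 0], 0.3]
  ]
}}

```text
t: 61.02
tcp_pos: [484.3, -383.7, 33.4]
eef_rot: [[0.182, 0.983, 0.0], [0.983, -0.182, -0.0], [-0.0, 0.0, -1.0]]
force: [0.9, 0.0, -4.4]
grip_width: 0.395
```

{"fn": "drive_tool", "kwargs": {
  "motion": [
    [[0, 0, 0.1], [0, 0, 0], 0.3],
    [[0, 0, 0.15], [0, 0, 0], 0.3],
    [[0, 0, 0.2], [0, 0, 0], 0.3],
    [[0, 0, 0.25], [0, 0, 0], 0.3],
    [[0, 0, 0.25], [0, 0, 0], 0.3],
    [[0, 0, 0.25], [0, 0, 0], 0.3],
    [[0, 0, 0.25], [0, 0, 0], 0.3],
    [[0, 0, 0.25], [0, 0, 0], 0.3],
    [[0, 0, 0.25], [0, 0, 0], 0.3],
    [[0, 0, 0.25], [0, 0, 0], 0.3]
  ]
}}

```text
t: 61.85
tcp_pos: [484.4, -383.9, 32.2]
eef_rot: [[0.182, 0.983, 0.0], [0.983, -0.182, -0.001], [-0.001, 0.0, -1.0]]
force: [-3.0, 2.5, 5.3]
grip_width: 0.396
```

Contact. Release and lift.

{"fn": "drive_tool", "kwargs": {
  "motion": [
    [[0, 0, -0.1], [0, 0, 0], 0.42],
    [[0, 0, -0.1], [0, 0, 0], 0.46],
    [[0, 0, -0.1], [0, 0, 0], 0.5],
    [[0, 0, -0.1], [0, 0, 0], 0.55],
    [[0, 0, -0.1], [0, 0, 0], 0.58],
    [[0, 0, -0.1], [0, 0, 0], 0.58],
    [[0, 0, -1], [0, 0, 0], 0.58],
    [[0, 0, -4], [0, 0, 0], 0.58],
    [[0, 0, -8], [0, 0, 0], 0.58],
    [[0, 0, -12], [0, 0, 0], 0.58]
  ]
}}

```text
t: 62.68
tcp_pos: [483.5, -382.8, 151.6]
eef_rot: [[0.182, 0.983, -0.002], [0.983, -0.182, 0.002], [0.002, -0.002, -1.0]]
force: [1.2, -1.2, 0.6]
grip_width: 0.581
```

```bash
python3 - <<'E'
from h import *
plan((662,28.5,150,5.5))
im=capture('top')
crop(im,150,110,400,260,3,'pics/t31.png',20)
cv2.imwrite('pics/op31.png',ortho(im,'top',88,520,740,-140,100,2)[:,:,::-1])
im=capture('side');crop(im,150,130,400,310,3,'pics/s31.png',20)
E
```

```text
t 62.68 tcp [ 483.5 -382.8  151.6] jaw -10.5 F [ 1.2 -1.2  0.6] g 0.581
  -> (662, 28.5, 150, 5.5) shift cm [43.69 10.07  0.21] turn [ -0.1  -0.1 -16. ]
```

View pics/s31.png

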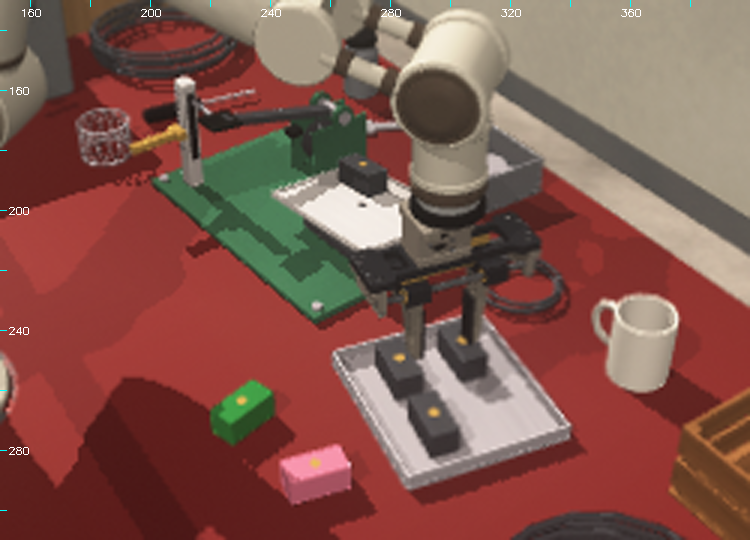

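View pics/op31.png

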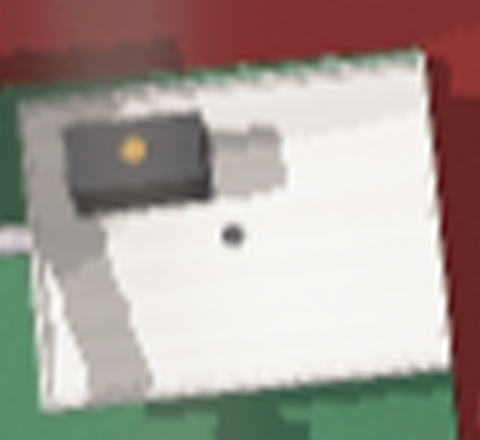

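```bash
python3 - <<'E'
from h import *
print(proj('top',[[665,33.5,88]])+.5)
a=cv2.imread('pics/t4.png');b=cv2.imread('pics/t31.png')
for im in(a,b):
    c=im[90:160,180:300].astype(int); m=(c[...,2]-c[...,0]>60)&(c[...,1]-c[...,0]>30)
    ys,xs=np.nonzero(m); print((xs.mean()+180)/3+150,(ys.mean()+90)/3+110,m.sum())
E
```

```text
[[222.23352026 151.48048789]]
222.05314009661834 151.2463768115942 69
222.07619047619048 151.24761904761905 70
```

{"fn": "drive_tool", "kwargs": {
  "motion": [
    [[3.5, 0.8, 0], [0, 0, -1.5], 0.58],
    [[7.5, 1.7, 0], [0, 0, -3], 0.58],
    [[11.5, 2.6, 0], [0, 0, -4.5], 0.58],
    [[15.5, 3.5, 0], [0, 0, -6], 0.58],
    [[19.5, 4.5, 0], [0, 0, -7.5], 0.58],
    [[23.5, 5.4, 0], [0, 0, -9], 0.58],
    [[27.5, 6.3, 0], [0, 0, -10.5], 0.58],
    [[31.5, 7.2, 0], [0, 0, -12], 0.58],
    [[35.5, 8.2, 0], [0, 0, -13.5], 0.58],
    [[39.5, 9.1, 0], [0, 0, -15], 0.58]
  ]
}}

```text
t: 63.62
tcp_pos: [645.9, -9.6, 150.7]
eef_rot: [[-0.08, 0.997, 0.0], [0.997, 0.08, -0.0], [-0.0, 0.0, -1.0]]
force: [0.5, -0.5, 0.7]
grip_width: 0.578
```

```bash
python3 - <<'E'
from h import *
plan((662.5,29,120,5.5))
E
```

```text
t 63.62 tcp [645.9  -9.6 150.7] jaw 4.6 F [ 0.5 -0.5  0.7] g 0.578
  -> (662.5, 29, 120, 5.5) shift cm [3.72 1.97 3.07] turn [ 0.   0.  -0.9]
```

{"fn": "drive_tool", "kwargs": {
  "motion": [
    [[2, 1, 0.5], [0, 0, -0.5], 0.58],
    [[3.6, 1.8, 1.5], [0, 0, -0.5], 0.58],
    [[3.7, 1.9, 2.5], [0, 0, -0.5], 0.58],
    [[3.7, 1.9, 3], [0, 0, -0.5], 0.58],
    [[3.7, 1.9, 3], [0, 0, -0.5], 0.58],
    [[3.7, 1.9, 3], [0, 0, -0.5], 0.58],
    [[3.7, 1.9, 3], [0, 0, -0.5], 0.58],
    [[3.7, 1.9, 3], [0, 0, -0.5], 0.58],
    [[3.7, 1.9, 3], [0, 0, -0.5], 0.58],
    [[3.7, 1.9, 3], [0, 0, -0.5], 0.58]
  ]
}}

```text
t: 64.45
tcp_pos: [661.7, 26.1, 121.3]
eef_rot: [[-0.087, 0.996, 0.001], [0.996, 0.087, -0.0], [-0.0, 0.001, -1.0]]
force: [-0.7, 0.6, -0.9]
grip_width: 0.582
```

```bash
python3 - <<'E'
from h import *
plan((662.5,29,80,5.5))
crop(capture('side'),230,140,320,215,8,'pics/s32.png',10)
E
```

```text
t 64.45 tcp [661.7  26.1 121.3] jaw 5.0 F [-0.7  0.6 -0.9] g 0.582
  -> (662.5, 29, 80, 5.5) shift cm [0.28 0.1  4.13] turn [ 0.   0.  -0.5]
```

View pics/s32.png

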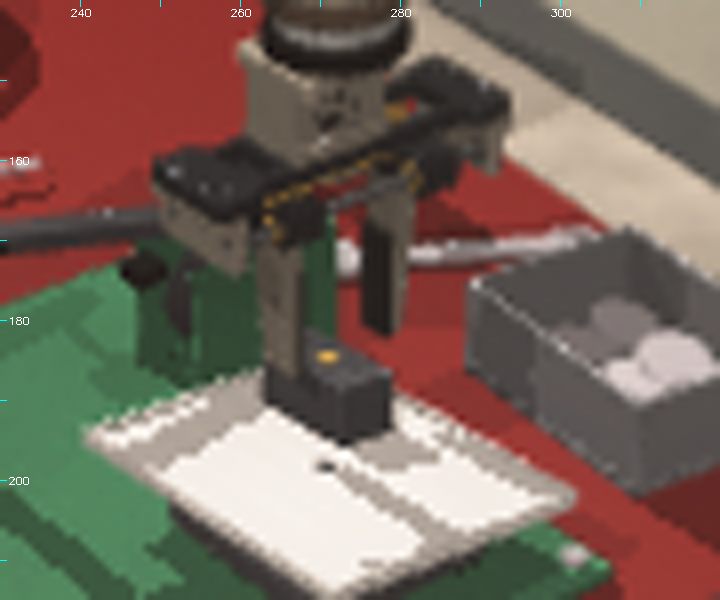

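{"fn": "drive_tool", "kwargs": {
  "motion": [
    [[0.3, 0.1, 0.5], [0, 0, -0.5], 0.58],
    [[0.3, 0.1, 1.3], [0, 0, -0.5], 0.58],
    [[0.3, 0.1, 2.1], [0, 0, -0.5], 0.58],
    [[0.3, 0.1, 3], [0, 0, -0.5], 0.58],
    [[0.3, 0.1, 3.6], [0, 0, -0.5], 0.58],
    [[0.3, 0.1, 4.1], [0, 0, -0.5], 0.58],
    [[0.3, 0.1, 4.1], [0, 0, -0.5], 0.58],
    [[0.3, 0.1, 4.1], [0, 0, -0.5], 0.3],
    [[0.3, 0.1, 4.1], [0, 0, -0.5], 0.3],
    [[0.3, 0.1, 4.1], [0, 0, -0.5], 0.3]
  ]
}}

```text
t: 65.33
tcp_pos: [662.7, 29.7, 80.4]
eef_rot: [[-0.096, 0.995, 0.001], [0.995, 0.096, -0.0], [-0.0, 0.001, -1.0]]
force: [0.9, 0.4, 0.9]
grip_width: 0.4
```

{"fn": "drive_tool", "kwargs": {
  "motion": [
    [[0, 0, 0], [0, 0, 0], 0.3],
    [[0, 0, 0], [0, 0, 0], 0.3],
    [[0, 0, 0], [0, 0, 0], 0.3],
    [[0, 0, 0], [0, 0, 0], 0.3],
    [[0, 0, -0.5], [0, 0, 0], 0.3],
    [[0, 0, -1.2], [0, 0, 0], 0.3],
    [[0, 0, -2.5], [0, 0, 0], 0.3],
    [[0, 0, -4.5], [0, 0, 0], 0.3],
    [[0, 0, -7], [0, 0, 0], 0.3],
    [[0, 0, -8], [0, 0, 0], 0.3]
  ]
}}

```text
t: 66.17
tcp_pos: [663.4, 29.5, 163.7]
eef_rot: [[-0.096, 0.995, 0.004], [0.995, 0.096, -0.001], [-0.001, 0.004, -1.0]]
force: [1.2, -0.3, -3.8]
grip_width: 0.389
```

```bash
python3 - <<'E'
from h import *
plan((565.5,-398.5,160,-10.5))
crop(capture('side'),150,130,400,310,3,'pics/s33.png',20)
E
```

```text
t 66.17 tcp [663.4  29.5 163.7] jaw 5.5 F [ 1.2 -0.3 -3.8] g 0.389
  -> (565.5, -398.5, 160, -10.5) shift cm [-41.66 -13.87   0.36] turn [ 0.2  0.  16. ]
```

View pics/s33.png

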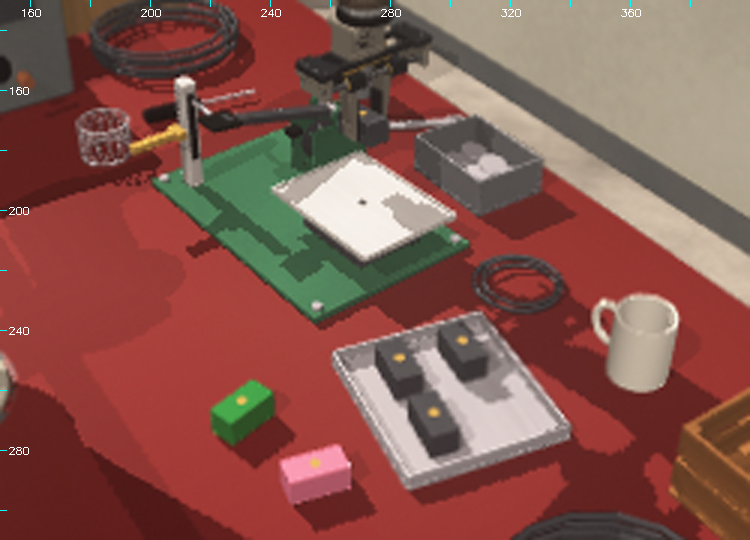

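{"fn": "drive_tool", "kwargs": {
  "motion": [
    [[-3.4, -1.1, 0], [0, 0, 1.4], 0.3],
    [[-7.2, -2.4, 0], [0, 0, 3], 0.3],
    [[-11, -3.7, 0], [0, 0, 4.6], 0.3],
    [[-14.8, -4.9, 0], [0, 0, 6.2], 0.3],
    [[-18.6, -6.2, 0], [0, 0, 7.8], 0.3],
    [[-22.4, -7.5, 0], [0, 0, 9.4], 0.3],
    [[-26.2, -8.7, 0], [0, 0, 11], 0.3],
    [[-30, -10, 0], [0, 0, 12.6], 0.3],
    [[-33.8, -11.3, 0], [0, 0, 14.2], 0.3],
    [[-37, -12.3, 0], [0, 0, 16], 0.3]
  ]
}}

```text
t: 67.05
tcp_pos: [573.5, -352.7, 158.4]
eef_rot: [[0.184, 0.983, -0.002], [0.983, -0.184, 0.001], [0.0, -0.002, -1.0]]
force: [0.4, -0.6, -5.4]
grip_width: 0.392
```

```bash
python3 - <<'E'
from h import *
plan((565.5,-398.5,80,-10.5))
E
```

```text
t 67.05 tcp [ 573.5 -352.7  158.4] jaw -10.6 F [ 0.4 -0.6 -5.4] g 0.392
  -> (565.5, -398.5, 80, -10.5) shift cm [-4.66  0.07  7.84] turn [-0.1 -0.  -0.1]
```

{"fn": "drive_tool", "kwargs": {
  "motion": [
    [[-2.5, 0, 0], [0, 0, 0], 0.3],
    [[-4.5, 0, 0.5], [0, 0, 0], 0.3],
    [[-4.6, 0, 2], [0, 0, 0], 0.3],
    [[-4.6, 0, 4], [0, 0, 0], 0.3],
    [[-4.6, 0, 6], [0, 0, 0], 0.3],
    [[-4.6, 0, 8], [0, 0, 0], 0.3],
    [[-4.6, 0, 9], [0, 0, 0], 0.3],
    [[-4.6, 0, 9], [0, 0, 0], 0.3],
    [[-4.6, 0, 9], [0, 0, 0], 0.3],
    [[-4.6, 0, 9], [0, 0, 0], 0.3]
  ]
}}

```text
t: 67.88
tcp_pos: [567.9, -395.9, 71.0]
eef_rot: [[0.181, 0.983, 0.002], [0.983, -0.181, -0.001], [-0.001, 0.002, -1.0]]
force: [-0.0, -0.2, -4.2]
grip_width: 0.391
```

```bash
python3 - <<'E'
from h import *
plan((565.5,-398.5,34,-10.5))
crop(capture('side'),250,210,370,300,6,'pics/s34.png',10)
E
```

```text
t 67.88 tcp [ 567.9 -395.9   71. ] jaw -10.5 F [-0.  -0.2 -4.2] g 0.391
  -> (565.5, -398.5, 34, -10.5) shift cm [-0.3 -0.2  3.7] turn [0.1 0.1 0. ]
```

View pics/s34.png

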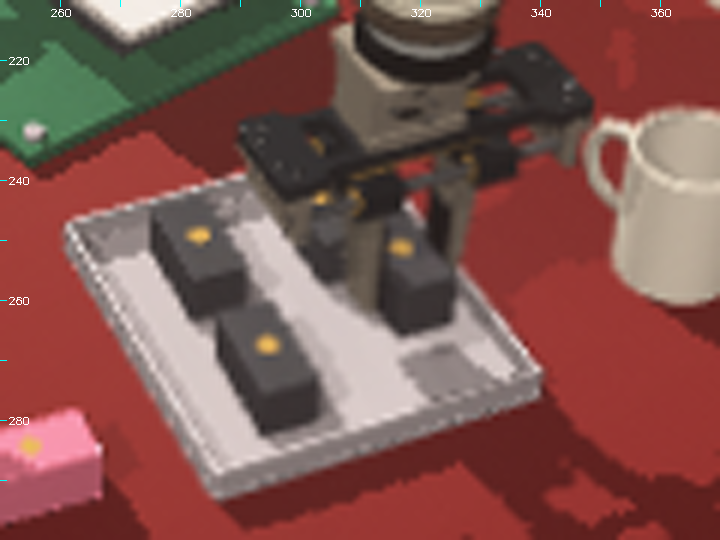

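{"fn": "drive_tool", "kwargs": {
  "motion": [
    [[-0.3, -0.2, 0.6], [0, 0, 0], 0.3],
    [[-0.3, -0.2, 1.2], [0, 0, 0], 0.3],
    [[-0.3, -0.2, 1.9], [0, 0, 0], 0.3],
    [[-0.3, -0.2, 2.6], [0, 0, 0], 0.3],
    [[-0.3, -0.2, 3.1], [0, 0, 0], 0.3],
    [[-0.3, -0.2, 3.4], [0, 0, 0], 0.3],
    [[-0.3, -0.2, 3.6], [0, 0, 0], 0.3],
    [[-0.3, -0.2, 3.8], [0, 0, 0], 0.3],
    [[-0.3, -0.2, 3.8], [0, 0, 0], 0.3],
    [[-0.3, -0.2, 3.8], [0, 0, 0], 0.3]
  ]
}}

```text
t: 68.77
tcp_pos: [564.3, -399.0, 33.2]
eef_rot: [[0.182, 0.983, -0.001], [0.983, -0.182, -0.001], [-0.001, -0.001, -1.0]]
force: [-5.0, 0.1, 4.5]
grip_width: 0.387
```

{"fn": "drive_tool", "kwargs": {
  "motion": [
    [[0, 0, -0.05], [0, 0, 0], 0.42],
    [[0, 0, -0.05], [0, 0, 0], 0.46],
    [[0, 0, -0.05], [0, 0, 0], 0.5],
    [[0, 0, -0.05], [0, 0, 0], 0.55],
    [[0, 0, -0.05], [0, 0, 0], 0.58],
    [[0, 0, -0.05], [0, 0, 0], 0.58],
    [[0, 0, -1], [0, 0, 0], 0.58],
    [[0, 0, -4], [0, 0, 0], 0.58],
    [[0, 0, -8], [0, 0, 0], 0.58],
    [[0, 0, -12], [0, 0, 0], 0.58]
  ]
}}

```text
t: 69.6
tcp_pos: [563.9, -397.5, 152.5]
eef_rot: [[0.182, 0.983, -0.002], [0.983, -0.182, 0.002], [0.001, -0.002, -1.0]]
force: [0.2, -0.5, 0.4]
grip_width: 0.582
```

```bash
python3 - <<'E'
from h import *
plan((300,-450,250,-40))
E
```

```text
t 69.60 tcp [ 563.9 -397.5  152.5] jaw -10.5 F [ 0.2 -0.5  0.4] g 0.582
  -> (300, -450, 250, -40) shift cm [ -9.95 -25.01  -9.71] turn [-0.1 -0.  29.5]
```

Move clear for a last look.

{"fn": "drive_tool", "kwargs": {
  "motion": [
    [[0, 0, -3], [0, 0, 3], 0.58],
    [[-1, -2.5, -6], [0, 0, 6], 0.58],
    [[-2.2, -5.5, -8], [0, 0, 9], 0.58],
    [[-3.4, -8.5, -9.5], [0, 0, 12], 0.58],
    [[-4.6, -11.5, -9.7], [0, 0, 15], 0.58],
    [[-5.8, -14.5, -9.7], [0, 0, 18], 0.58],
    [[-7, -17.5, -9.7], [0, 0, 21], 0.58],
    [[-8.2, -20.5, -9.7], [0, 0, 25], 0.58],
    [[-9.4, -23.5, -9.7], [0, 0, 29], 0.58],
    [[-9.9, -25, -9.7], [0, 0, 29], 0.58]
  ]
}}

```text
t: 70.43
tcp_pos: [297.8, -450.7, 249.6]
eef_rot: [[0.64, 0.769, -0.001], [0.769, -0.64, -0.001], [-0.001, 0.0, -1.0]]
force: [-0.4, -0.3, -0.0]
grip_width: 0.578
```

{"fn": "drive_tool", "kwargs": {
  "motion": [
    [[0, 0, 0], [0, 0, 0], 0.58],
    [[0, 0, 0], [0, 0, 0], 0.58],
    [[0, 0, 0], [0, 0, 0], 0.58],
    [[0, 0, 0], [0, 0, 0], 0.58],
    [[0, 0, 0], [0, 0, 0], 0.58],
    [[0, 0, 0], [0, 0, 0], 0.58],
    [[0, 0, 0], [0, 0, 0], 0.58],
    [[0, 0, 0], [0, 0, 0], 0.58],
    [[0, 0, 0], [0, 0, 0], 0.58],
    [[0, 0, 0], [0, 0, 0], 0.58]
  ]
}}

```text
t: 71.27
tcp_pos: [300.8, -450.0, 248.7]
eef_rot: [[0.636, 0.772, -0.0], [0.772, -0.636, 0.0], [0.0, -0.0, -1.0]]
force: [0.2, -0.1, 0.2]
grip_width: 0.581
```

```bash
python3 - <<'E'
from h import *
np.set_printoptions(precision=1,suppress=True)
plan((300,-450,250,-40))
im=capture('top'); cv2.imwrite('pics/top35.png',im[:,:,::-1])
cv2.imwrite('pics/t35.png',cv2.resize(im[:,:,::-1],(800,600),interpolation=cv2.INTER_CUBIC))
im=capture('side'); cv2.imwrite('pics/side35.png',im[:,:,::-1]); crop(im,150,130,400,310,3,'pics/s35.png',20)
# bystander difference with start (top)
a=cv2.imread('pics/top0raw.png');b=cv2.imread('pics/top35.png')
for n,(x0,y0,x1,y1) in dict(coil=(272,112,315,152),mesh=(98,215,136,250),driver=(98,148,122,212)).items():
    print(n,cv2.phaseCorrelate(cv2.cvtColor(a[y0:y1,x0:x1],6).astype(float),cv2.cvtColor(b[y0:y1,x0:x1],6).astype(float)))
E
```

```text
t 71.27 tcp [ 300.8 -450.   248.7] jaw -39.5 F [ 0.2 -0.1  0.2] g 0.581
  -> (300, -450, 250, -40) shift cm [-0.1 -0.1 -0.1] turn [-0.  -0.   0.5]
coil ((0.4330007569234624, -0.1334900544900215), 0.7976275097029006)
mesh ((0.008816375711312219, -0.00047714294335676755), 1.0007992055428854)
driver ((0.008105176899208644, 0.0216698992809512), 0.9967031369183497)
```

View pics/t35.png

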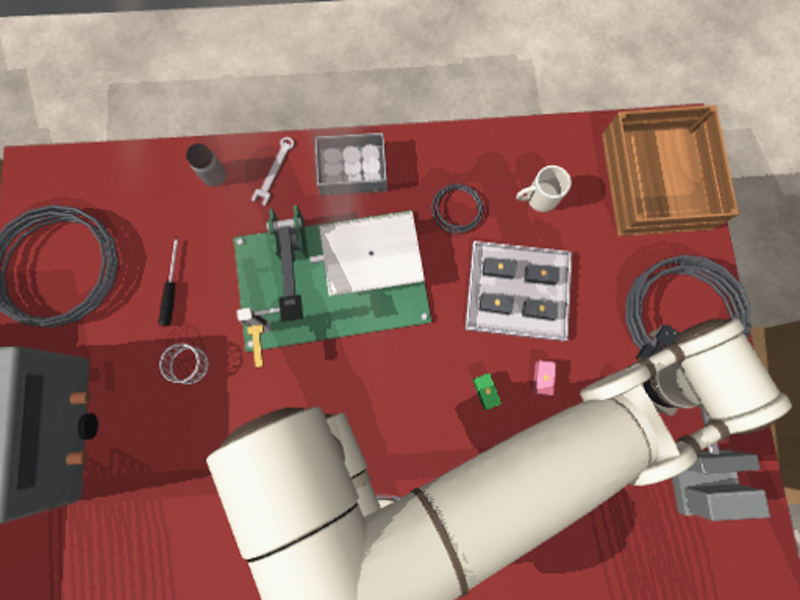

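View pics/s35.png

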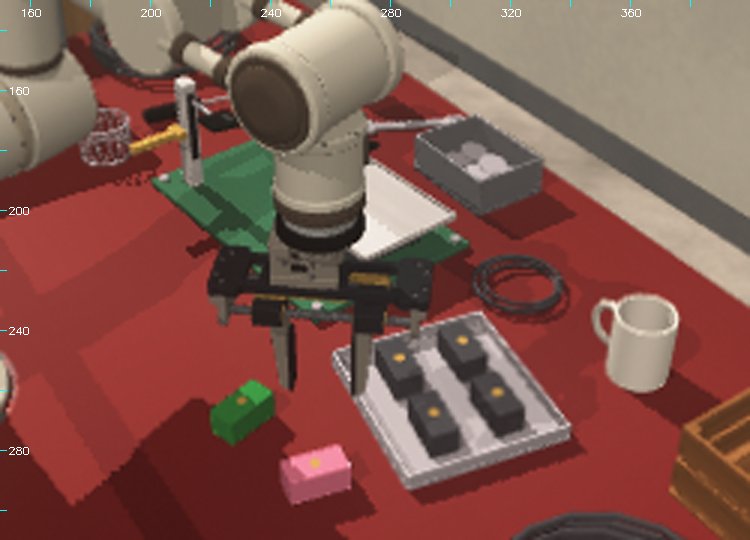

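```bash
python3 - <<'E'
from h import *
a=cv2.imread('pics/top0raw.png');b=cv2.imread('pics/top35.png')
f=lambda i:(cv2.cvtColor(i[112:152,272:315],6)<75).astype(np.uint8)
for i in(a,b):
    m=f(i);ys,xs=np.nonzero(m);print(xs.min(),xs.max(),ys.min(),ys.max(),m.sum())
print(order.close_job())
E
```

```text
0 40 5 39 495
0 42 0 39 623
the job is handed in; nothing more can be done
None
```

I carried the job through in the order asked and handed it in at about 71 s of the 210 s allowed.

- **Weights on the pan:** I set all four check weights on the pan as a symmetric 2×2. Triangulating their brass plugs put them at 76 to 78 mm, with the load centred within about 2 mm of the pan centre, so the pan hung level to within measurement.
- **Brake lever:** I pressed the pad slowly until it firmed up and leaned on it with about 17 N for more than a second. The pad's middle was then at about 107.6 mm, from the fingertip height, and the side picture agreed. The lever sprang back up when let go.
- **First press attempt:** The fingers first pressed sideways against the end of the lever bar with about 8 N, before the brake bit. I moved them back 8 mm and carried on.
- **Marker:** I slid it down 64.6 mm by arm travel, to about 107.4 mm. That assumes it started at 172 mm. The side picture agreed with both heights to within 1 to 2 mm.
- **Weights back:** All four lie flat inside their tray in the last pictures. The arm is clear and the pan is empty.
- **Bystanders:** The mesh ring and the screwdriver had not moved. For the wire coil, image matching gave 0.4 px (about 1.5 mm) with a weak match, and a later dark-pixel check was spoiled by shadows, so the coil is not confirmed by measurement. It looks unchanged and nothing went near it.

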